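# File the recipe cards and lock the lever arch

## Robot

A 6-joint arm with a two-finger parallel gripper is mounted at the origin on the work surface. World frame = base frame: x ahead of the robot, y to its left, z up, the work surface at z = 0. Lengths are in m, angles in rad, forces in N, time in s.
With the tool pointing down it reaches from about 0.3 to 0.775 m from the base axis. Payload 14.6 kg.
Tool frame: the origin (TCP) lies on the centre line of the jaws, within the pads' length; the fingertips stand 19 mm ahead of it and the grasp point (between the pads) is the TCP; z points along the fingers, y is the direction in which the jaws open and shut (so a half turn about z gives the same grasp; the last joint's range is limited). The gripper opens to 94 mm and grips with 3 to 60 N. Pads are 16 mm wide; open, the fingers measure 119 mm over their backs; the gripper's body (75 mm by 177 mm) begins 78 mm behind the grasp point.
Start: joints at [-1.247, 0.3, 1.521, -0, 1.321, -0.067], TCP at [0.21, -0.509, 0.199] pointing down, gripper open.
Joint ranges: [-3.03, 3.03], [-0.79, 2.21], [0.23, 2.52], [-1.04, 4.18], [0, 3.07], [-2.55, 2.55]. Speed limits (rad/s): [2.22, 2.22, 2.57, 3.14, 3.14, 3.14].

## Interface

Orientations are given as [roll, pitch, yaw] about the fixed x, y, z axes, in that order (R = Rz(yaw) Ry(pitch) Rx(roll)).
In Python, from station import ctrl gives the robot as it stands. The module is installed in compiled form; this text tells all that it offers.
- The arm moves only by the shell command python3 -m creep 'ROWS' [FORCE]. ROWS is a JSON object of lists of equal length, an entry for each row: "translation": the shift along the world's x, y, z in mm, a list of three; "yaw": the turn about the world's z in rad; "gripper": the closure in counts, from 0 (fully open) to 255 (shut). A call has 1 to 5 rows; each row is the pose to reach, as a shift and turn from the pose measured when the call began; what a row does not reach only later rows make up. A row lasts 1/12 s, in which the tool goes at most 41.7 mm and 7.16 degrees, less where a joint would pass 70% of its speed; a pose out of reach is approached as far as the arm can. A call with a gripper value outside its range is refused whole. The fingers move at their own pace and stop on an object; FORCE is the grip in N (left out, the last holds). Time passes only in rows, so rows that repeat a pose let the fingers close. It gives the time, the measured TCP pose, the force and the opening at its end, in the units of the state.
- ctrl.get_obs(): the state, without advancing time (a new reading comes with each control period).
- ctrl.camera(name): name is "side" or "top"; returns a dict with "pixels" (480x640x3 uint8, red, green, blue), "depth" (480x640 float32, m along the optical axis (not along the pixel's ray), 0 where there is no reading), "fx", "fy", "cx", "cy" (pixels), "dist" ([k1, k2, p1, p2, k3] as OpenCV has them; the pictures are not rectified), "R" (3x3) and "t" (3): a world point X has camera coordinates R X + t. Camera axes: x right, y down, z forward; pixel columns grow to the right and rows downward; lengths in m; the calibration is good to about 2 mm. A picture is of the moment at which its call begins.
- ctrl.hand_in(): hands the job in, once; it reports no verdict.
The state is a dict: "time_s": time; "qpos": joint angles; "joint_vel": joint speeds; "tau": joint torques, N m; "ee_pos": TCP position; "eef_rot": TCP orientation; "force": force on the tool from outside, world axes, zero at the start; "moment": the same for the moment, N m; "grip_width": finger opening in m.
Only numpy, scipy, OpenCV 4.12 (cv2) and the standard library are available. Lean on these libraries where they do the work, as an engineer would, in place of code of your own. Each camera call takes 0.05 s, during which the arm holds its last target. There are 200 camera calls.

## Task

File the recipe cards that lie on the prep bench: lift the lever of the lever arch file right up so that the rings spring open, thread every loose card flat, printed side up, onto both posts by its two holes with the rest of the card towards the lever's free end (away from the hinge axle), and then press the lever fully down to close the rings over them. Finally lock the file by pushing the locking pin, from the outer side, through all three eyelets at the lever until its shoulder is up against the outer plate, and leave the oil bottle and the jar standing where they are.

Things in the scene. Friction and masses are not known exactly. Their poses are not given: they have to be found in the camera images.
- file: Lever arch file lying open and flat on the bench, fast to it: board 4 mm thick, steel mechanism. Origin midway between its two upright posts, at bench level; z up. In its frame (mm) the board spans x -65 to 273, y -75 to 161; posts at (0, 40) and (0, -40); hinge axle along y at x 70, z 16; lever at y 120, lying towards -x when shut.
- post_left (a point): Tip (z 49 mm) of the round post at file y = +40: 6 mm thick, tapered over the last 4 mm, standing on the board (top at z 4).
- post_right (a point): Tip of the like post at file y = -40.
- lever (a joint): Lever, rad: 0 shut (two 6 mm wire arches, up to z 61, meet the post tips), 1.4 fully open (lever upright, arches swung back to +x, clear of the posts). Lever and arches are one piece turning about the hinge axle. Sprung over centre: it snaps shut below 0.7 and open beyond 0.7, with up to about 4 N at the lever's tip.
- lever_tip (a point): Centre of the black round grip bar at the lever's end, 28 mm long along file y, 16 mm thick, 121 mm from lever_hinge. At file (-50, 120, 35) mm when shut; swings up and then to +x as the lever opens. Can be pinched by its two end faces.
- lever_hinge (a point): Point on the hinge axle abreast of the lever, file (70, 120, 16) mm.
- eye (a point): Hole centre on the outer face of the outer fixed eyelet plate, file (20, 144.5, 57) mm. Two fixed upright plates, 27 mm wide, 5 mm thick, tops at z 71, middles at y 98 and 142, have 14 mm holes along y at x 20, z 57; the lever carries a third at y 120, in line with them only when shut. The pin goes in here towards file -y.
- pin: Locking pin, lying on the bench: steel rod 8 mm thick, 66 mm long with tapered end, and a black square grip 12 x 12 mm, 38 mm long, with a small steel shoulder plate (18 x 12 mm) where they meet. Origin on the rod's axis at the shoulder; x runs along the rod to its tip, the grip is on the -x side. 35 g.
- pin_tip (a point): Tip of the pin's rod, 66 mm from the pin's origin.
- pin_grip (a point): Middle of the free part of the pin's black grip, 22 mm behind the pin's origin.
- card1: Stiff white plastic recipe card, 64 x 110 x 6 mm (x, y, z), 60 g, lying flat with the printed side up. Origin at the centre of its underside, z up. Two 12 mm holes at x = +20, y = +40 and -40 mm. May be absent (None).
- card1_holes (a point): Point midway between the two holes of card1, on its underside.
- card2: Stiff white plastic recipe card, 64 x 110 x 6 mm (x, y, z), 60 g, lying flat with the printed side up. Origin at the centre of its underside, z up. Two 12 mm holes at x = +20, y = +40 and -40 mm. May be absent (None).
- card2_holes (a point): Point midway between the two holes of card2, on its underside.
- card3: Stiff white plastic recipe card, 64 x 110 x 6 mm (x, y, z), 60 g, lying flat with the printed side up. Origin at the centre of its underside, z up. Two 12 mm holes at x = +20, y = +40 and -40 mm. May be absent (None).
- card3_holes (a point): Point midway between the two holes of card3, on its underside.
- card4: Stiff white plastic recipe card, 64 x 110 x 6 mm (x, y, z), 60 g, lying flat with the printed side up. Origin at the centre of its underside, z up. Two 12 mm holes at x = +20, y = +40 and -40 mm. May be absent (None).
- card4_holes (a point): Point midway between the two holes of card4, on its underside.
- oil: Bystander: dark glass oil bottle, 60 mm thick, 230 mm tall, origin at its foot.
- jar: Bystander: glass jar with metal lid, 72 mm thick, 100 mm tall, origin at its foot.
Mind the look-alikes: they are no part of the job. What is shaped like the card2 but green or pink is not meant.

How it is judged:
On the way, in this order (a step that is already met when the one before it is completed fails the run):
1. the lever is lifted and the rings are open (value of joint lever above 1.2 rad), for 0.2 s.
2. with the rings open, every card present lies on both posts (x of card1_holes in the frame of file between -0.006 and 0.006 m and y of card1_holes in the frame of file between -0.006 and 0.006 m and z of each of card1_holes, card2_holes, card3_holes, card4_holes in the frame of file below 0.03 m and angle between each of card1, card2, card3, card4's own z axis and vertical below 0.15 rad and angle between the x axis of each of card1, card2, card3, card4 and the x axis of file, either way round below 0.12 rad and x of each of card1, card2, card3, card4 in the frame of file below -0.01 m and x of card2_holes in the frame of file between -0.006 and 0.006 m and y of card2_holes in the frame of file between -0.006 and 0.006 m and x of card3_holes in the frame of file between -0.006 and 0.006 m and y of card3_holes in the frame of file between -0.006 and 0.006 m and x of card4_holes in the frame of file between -0.006 and 0.006 m and y of card4_holes in the frame of file between -0.006 and 0.006 m and value of joint lever above 1 rad), for 0.2 s.
3. the lever is pressed down and the rings are closed over the cards (x of card1_holes in the frame of file between -0.006 and 0.006 m and y of card1_holes in the frame of file between -0.006 and 0.006 m and z of each of card1_holes, card2_holes, card3_holes, card4_holes in the frame of file below 0.03 m and angle between each of card1, card2, card3, card4's own z axis and vertical below 0.15 rad and angle between the x axis of each of card1, card2, card3, card4 and the x axis of file, either way round below 0.12 rad and x of each of card1, card2, card3, card4 in the frame of file below -0.01 m and x of card2_holes in the frame of file between -0.006 and 0.006 m and y of card2_holes in the frame of file between -0.006 and 0.006 m and x of card3_holes in the frame of file between -0.006 and 0.006 m and y of card3_holes in the frame of file between -0.006 and 0.006 m and x of card4_holes in the frame of file between -0.006 and 0.006 m and y of card4_holes in the frame of file between -0.006 and 0.006 m and value of joint lever below 0.06 rad), for 0.2 s.
4. the pin is through all three eyelets (value of joint lever below 0.06 rad and x of pin in the frame of file between 0.012 and 0.028 m and x of pin_tip in the frame of file between 0.012 and 0.028 m and z of pin in the frame of file between 0.048 and 0.066 m and z of pin_tip in the frame of file between 0.045 and 0.069 m and y of pin in the frame of file below 0.155 m and y of pin_tip in the frame of file below 0.092 m), for 0.2 s.
At the end, for the whole second after the job is handed in: Every card present is on both posts, flat (0.15 rad), long part to file -x, its hole midpoint within 6 mm of the posts' midpoint in x and y, underside below 30 mm; lever below 0.06 rad; pin through all three eyelets, shoulder within about 10 mm of the outer plate; all at rest (all of step 4 and x of card1_holes in the frame of file between -0.006 and 0.006 m and y of card1_holes in the frame of file between -0.006 and 0.006 m and z of each of card1_holes, card2_holes, card3_holes, card4_holes in the frame of file below 0.03 m and angle between each of card1, card2, card3, card4's own z axis and vertical below 0.15 rad and angle between the x axis of each of card1, card2, card3, card4 and the x axis of file, either way round below 0.12 rad and x of each of card1, card2, card3, card4 in the frame of file below -0.01 m and x of card2_holes in the frame of file between -0.006 and 0.006 m and y of card2_holes in the frame of file between -0.006 and 0.006 m and x of card3_holes in the frame of file between -0.006 and 0.006 m and y of card3_holes in the frame of file between -0.006 and 0.006 m and x of card4_holes in the frame of file between -0.006 and 0.006 m and y of card4_holes in the frame of file between -0.006 and 0.006 m and linear speed of each of card1, card2, card3, card4, pin below 0.02 m/s); the robot touches nothing.
It fails at once if the oil bottle is pushed away or tipped (distance of oil from where it was at the start of the episode above 0.03 m or angle between oil's own z axis and vertical above 0.4 rad).
It fails at once if the jar is pushed away or tipped (distance of jar from where it was at the start of the episode above 0.03 m or angle between jar's own z axis and vertical above 0.4 rad).
Of card1, card2, card3, card4 only 2 to 4 are there at a start; the rules pass over those that are not, and their reading is None.
At some moment in a run one of card1, card2, card3, card4, pin may be knocked a few centimetres aside while the robot is not near it.
It also fails if it takes over 210 s, if anything falls off the work surface, if the arm or the gripper's body presses on something with over 40 N, if the wrist force passes 120 N, or if a joint passes its speed limit or range.

## Working session

There is one attempt and no reset: what is moved stays moved. The work goes in short steps, Python scripts to look and compute and a shell command to move; the robot and the scene stay as the last step left them, time stands still between calls to the robot, and variables do not carry over. Pictures are saved under pics/ and viewed, about 12 in all and at most 16, crops included, and the job is handed in when it is done.

```bash
mkdir -p pics; cat > h.py <<'E'
import numpy as np, cv2
from station import ctrl
def snap(name, fn=None):
    c=ctrl.camera(name)
    np.savez('%s.npz'%name, **{k:np.asarray(v) for k,v in c.items()})
    if fn: cv2.imwrite('pics/'+fn, cv2.cvtColor(c['pixels'],cv2.COLOR_RGB2BGR))
    return c
def load(name): return dict(np.load('%s.npz'%name))
def KD(c): return np.array([[c['fx'],0,c['cx']],[0,c['fy'],c['cy']],[0,0,1]],float), np.array(c['dist'],float)
def ray(c,u,v):
    K,D=KD(c); p=cv2.undistortPoints(np.array([[[u,v]]],float),K,D)[0,0]
    return np.array([p[0],p[1],1.])
def px2w(c,u,v,z=None):
    "world point from depth, or on plane z"
    R=np.array(c['R']);t=np.array(c['t']); r=ray(c,u,v)
    o=-R.T@t; d=R.T@r
    if z is None:
        s=float(np.median(c['depth'][int(v)-1:int(v)+2,int(u)-1:int(u)+2]))
    else: s=(z-o[2])/d[2]
    return o+s*d
def w2px(c,X):
    K,D=KD(c); R=np.array(c['R'],float); 
    return cv2.projectPoints(np.atleast_2d(np.array(X,float)),cv2.Rodrigues(R)[0],np.array(c['t'],float),K,D)[0][:,0]
def crop(c,u0,v0,u1,v1,s,fn):
    im=cv2.cvtColor(c['pixels'],cv2.COLOR_RGB2BGR)[v0:v1,u0:u1]
    cv2.imwrite('pics/'+fn, cv2.resize(im,None,fx=s,fy=s,interpolation=cv2.INTER_CUBIC))
E
python3 - <<'E'
from h import *
for n in('top','side'):
    c=snap(n,n+'0.png'); R=np.array(c['R']);t=np.array(c['t']);print(n,c['fx'],c['cx'],c['cy'],-R.T@t,R.round(2).tolist(),c['dist'])
print(ctrl.get_obs())
E
```

```text
top 543.9475074935855 325.23906261401635 240.09490572110275 [ 0.3618767  -0.03030322  1.26836753] [[0.03, -1.0, -0.01], [-0.99, -0.02, -0.12], [0.12, 0.01, -0.99]] [-0.12394206  0.          0.          0.          0.        ]
side 484.6199144185011 308.22417768273203 236.27643315140747 [0.21659678 0.75348498 0.75766516] [[-0.94, -0.34, 0.01], [-0.23, 0.59, -0.78], [0.26, -0.73, -0.63]] [-0.02435268  0.          0.          0.          0.        ]
{'time_s': 0.1, 'qpos': array([-1.24660378e+00,  3.00394162e-01,  1.52149996e+00, -1.64924002e-05,
        1.32068598e+00, -6.65630138e-02]), 'joint_vel': array([ 0.00095551, -0.00060324, -0.00052712, -0.00093535, -0.00043926,
       -0.00107326]), 'tau': array([-8.93315628e-04, -5.32644582e+01, -3.53282475e+01,  7.09276437e-02,
        2.35144689e-02, -6.84691327e-05]), 'ee_pos': array([ 0.20942626, -0.50831772,  0.19846285]), 'eef_rot': array([-3.14060634e+00, -4.97386536e-05,  3.90759629e-01]), 'force': array([-0.40051256, -0.19982642, -0.08944812]), 'moment': array([ 0.05881847, -0.0317222 ,  0.00022147]), 'grip_width': 0.09398872076536341}
```

View pics/top0.png

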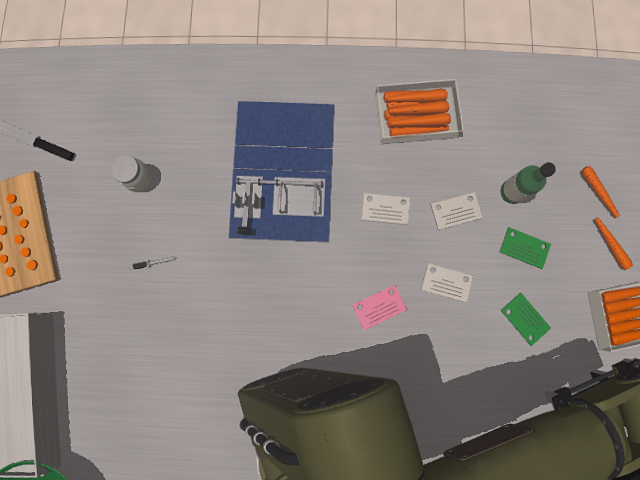

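View pics/side0.png

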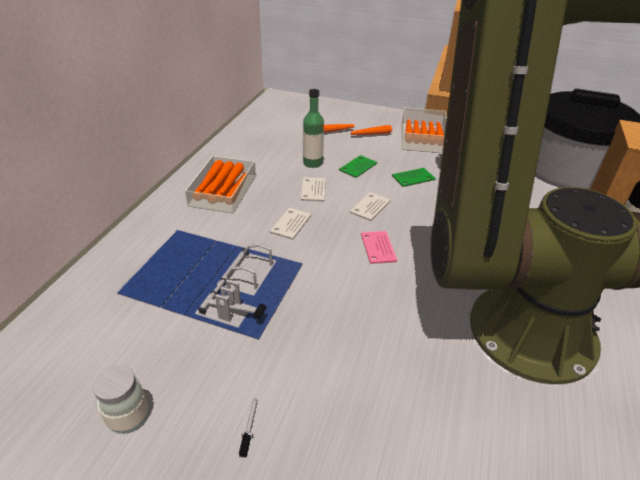

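```bash
python3 - <<'E'
from h import *
c=load('top'); crop(c,220,92,345,247,3.85,'file_t.png'); crop(c,350,180,490,310,4.5,'cards_t.png')
c=load('side'); crop(c,110,220,310,350,4,'file_s.png')
E
```

```text
(no output)
```

View pics/file_t.png

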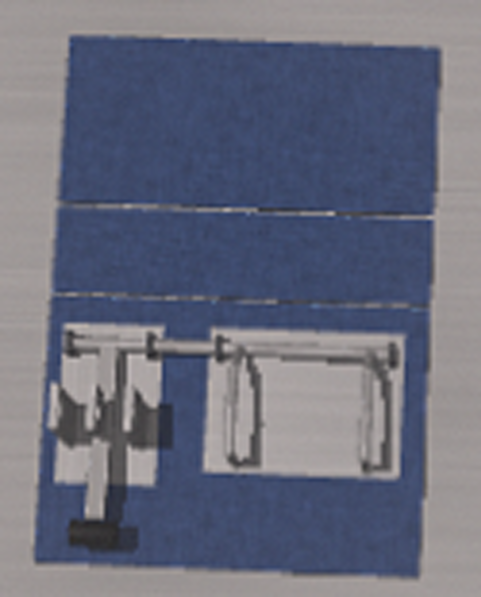

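View pics/cards_t.png

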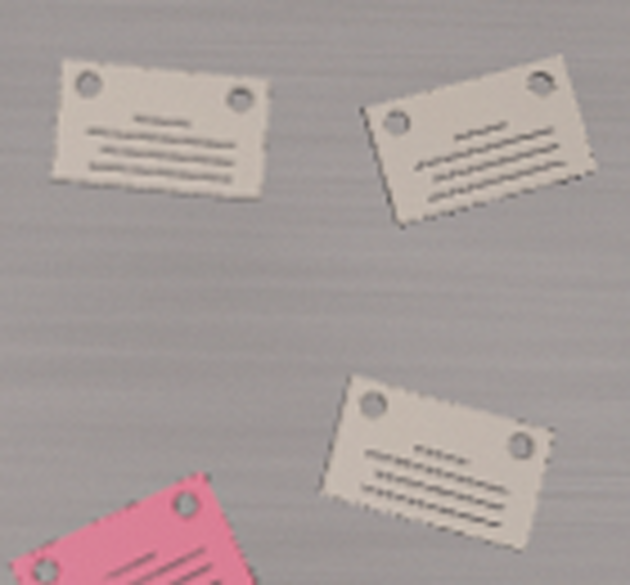

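The top view shows three white cards with their holes on the far (+x) side, at (386,208), (456,211) and (447,282). They fit the description. The pink card at (380,307) and the green ones at (525,248) and (525,318) are look-alikes. The file is at (283,170) with the lever grip at (245,231), and the pin is at (155,263).

```bash
cat >> h.py <<'E'
def fit(P,Q):
    "rigid 2D: Q=R(a)P+t ; P local, Q world"
    P=np.array(P,float);Q=np.array(Q,float)
    p=P-P.mean(0);q=Q-Q.mean(0)
    a=np.arctan2((p[:,0]*q[:,1]-p[:,1]*q[:,0]).sum(),(p*q).sum())
    R=np.array([[np.cos(a),-np.sin(a)],[np.sin(a),np.cos(a)]])
    t=Q.mean(0)-R@P.mean(0); return a,t,np.abs(Q-(P@R.T+t)).max()
def cards(c,z=.006,box=None):
    hsv=cv2.cvtColor(np.ascontiguousarray(c['pixels']),cv2.COLOR_RGB2HSV).astype(int)
    p=c['pixels'].astype(int)
    m=((p.min(2)>178)&(p[...,0]-p[...,2]>6)).astype(np.uint8)
    m=cv2.morphologyEx(m,cv2.MORPH_CLOSE,np.ones((9,9)))
    m=cv2.morphologyEx(m,cv2.MORPH_OPEN,np.ones((5,5)))
    out=[]
    for k in cv2.findContours(m,cv2.RETR_EXTERNAL,cv2.CHAIN_APPROX_NONE)[0]:
        if len(k)<30: continue
        W=np.array([px2w(c,u,v,z)[:2] for u,v in k[:,0]],np.float32)*1000
        (x,y),(w,h),a=cv2.minAreaRect(W)
        if not(45<min(w,h)<80 and 85<max(w,h)<130): continue
        # long side direction -> card y; x axis = perpendicular
        if w>h: a+=90
        out.append((x,y,(a+90)%180-90,min(w,h),max(w,h)))
    return np.array(out).round(1)
E
python3 - <<'E'
from h import *
c=load('top'); s=load('side')
P=[(273,161),(273,-75),(-65,161),(-65,-75)]
px=np.array([(70,36),(441,47),(35,563),(418,578)])/3.85+(220,92)
print('file',fit(P,[px2w(c,u,v,.004)[:2]*1000 for u,v in px]))
L=[(32,55),(32,-55),(-32,-55),(-32,55)]
for k in ([(63,59),(270,80),(262,200),(51,180)],[(362,108),(563,54),(596,174),(402,226)],[(350,375),(554,431),(523,550),(320,491)]):
    q=np.array(k)/4.5+(350,180)
    print('card',fit(L,[px2w(c,u,v,.006)[:2]*1000 for u,v in q]))
print(cards(c)); print(cards(s))
print(c['pixels'][208,372],c['pixels'][240,400])
for u,v in ((133,266),(177,258),(130,175),(520,195)): print(px2w(c,u,v,.006))
print('lever tip',px2w(c,*(np.array((94,533))/3.85+(220,92)),.043))
E
```

```text
file (np.float64(-0.015888397463902394), array([569.50560554,  48.48098411]), np.float64(0.985426181536905))
card (np.float64(-0.07279470049253199), array([ 585.87226558, -157.55851803]), np.float64(0.40646251780805187))
card (np.float64(0.2890794981876636), array([ 584.66141281, -326.21799615]), np.float64(1.4916829877528244))
card (np.float64(-0.25261454858564575), array([ 415.54715017, -302.7551229 ]), np.float64(0.8435375452223752))
[]
[]
[173 164 155] [152 145 145]
[0.4352871  0.43704338 0.006     ]
[0.45719994 0.33132607 0.006     ]
[0.65525189 0.46008903 0.006     ]
[ 0.6282275  -0.48000382  0.006     ]
lever tip [0.52154112 0.1679282  0.043     ]
```

View pics/file_s.png

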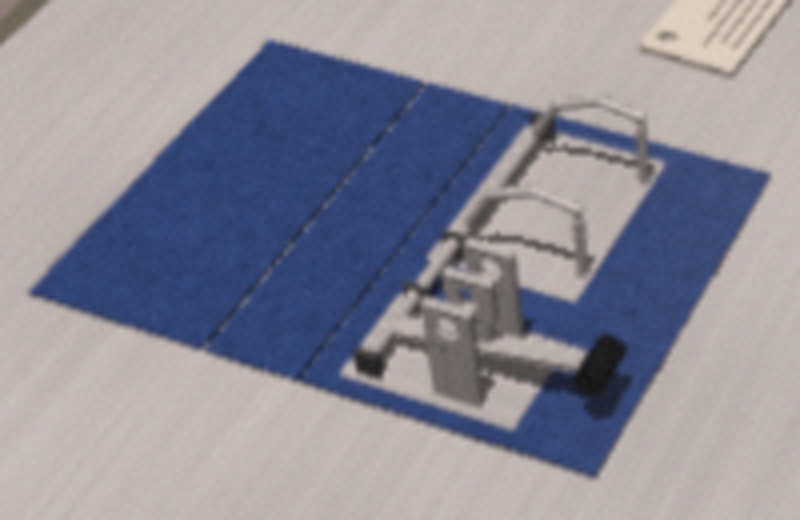

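```bash
python3 - <<'E'
from h import *
s=load('side')
P=[(273,-75),(273,161),(-65,-75),(-65,161)]
px=np.array([(268,40),(30,293),(770,175),(597,477)])/4+(110,220)
print('file',fit(P,[px2w(s,u,v,.004)[:2]*1000 for u,v in px]))
E
python3 -m creep '{"translation":[[16,36,0],[33,72,0],[49,108,0],[66,144,0],[82,180,0]],"yaw":[-0.08,-0.16,-0.24,-0.32,-0.407],"gripper":[0,0,0,0,0]}'
python3 -m creep '{"translation":[[16,36,0],[33,72,0],[49,108,0],[66,144,0],[82,180,0]],"yaw":[0,0,0,0,0],"gripper":[0,0,0,0,0]}'
python3 -m creep '{"translation":[[16,36,0],[33,72,0],[49,108,0],[66,144,0],[82,180,0]],"yaw":[0,0,0,0,0],"gripper":[0,0,0,0,0]}'
python3 -m creep '{"translation":[[16,36,0],[33,72,0],[49,108,0],[62,130,0],[62,130,0]],"yaw":[0,0,0,0,0],"gripper":[0,0,0,0,0]}'
```

```text
file (np.float64(-0.012263920748081853), array([568.75590347,  52.97518534]), np.float64(1.639395717941511))
time_s: 0.52
ee_pos: [0.2917, -0.3265, 0.1982]
eef_rot: [-3.14, 0.0, -0.021]
force: [1.8, 0.8, -0.1]
grip_width: 0.0937
time_s: 0.93
ee_pos: [0.3739, -0.1446, 0.1982]
eef_rot: [-3.14, -0.0, -0.021]
force: [1.1, -0.5, -0.1]
grip_width: 0.094
time_s: 1.35
ee_pos: [0.4563, 0.0376, 0.1981]
eef_rot: [-3.14, -0.0, -0.021]
force: [0.3, -0.3, -1.0]
grip_width: 0.0938
time_s: 1.77
ee_pos: [0.5191, 0.1712, 0.1972]
eef_rot: [-3.14, 0.001, -0.017]
force: [-0.3, -0.2, 0.2]
grip_width: 0.0939
```

```bash
python3 -m creep '{"translation":[[2,0,-40],[2,0,-80],[2,0,-115],[2,0,-140],[2,0,-160]],"yaw":[0,0,0,0,0],"gripper":[0,0,0,0,0]}'
python3 -m creep '{"translation":[[0,0,0],[0,0,0],[0,0,0],[0,0,0],[0,0,0]],"yaw":[0,0,0,0,0],"gripper":[140,160,180,200,255]}' 30
python3 -m creep '{"translation":[[0,0,0],[0,0,0],[0,0,0],[0,0,0],[0,0,0]],"yaw":[0,0,0,0,0],"gripper":[255,255,255,255,255]}' 30
python3 -c "
from h import *
snap('top','t1.png');c=snap('side');crop(c,110,150,340,330,3,'s1.png')"
```

```text
time_s: 2.18
ee_pos: [0.5198, 0.1703, 0.0346]
eef_rot: [-3.141, 0.004, -0.018]
force: [0.1, -0.4, 0.1]
grip_width: 0.0938
time_s: 2.6
ee_pos: [0.5205, 0.1705, 0.036]
eef_rot: [-3.14, 0.002, -0.018]
force: [0.1, 0.4, -0.3]
grip_width: 0.0637
time_s: 3.02
ee_pos: [0.5204, 0.1705, 0.036]
eef_rot: [-3.14, 0.002, -0.017]
force: [-0.4, 0.3, 0.3]
grip_width: 0.0309
```

View pics/t1.png

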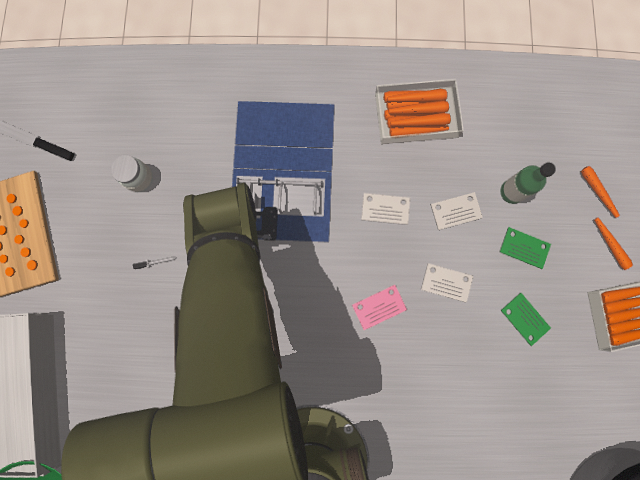

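```bash
python3 -m creep '{"translation":[[0,0,0],[0,0,0],[5,0,20.5],[14,0,40],[25.5,0,57.5]],"yaw":[0,0,0,0,0],"gripper":[255,255,255,255,255]}' 30
python3 -m creep '{"translation":[[15,0,15],[32,0,28],[51,-1,37],[71.5,-1,43],[92,-1,45]],"yaw":[0,0,0,0,0],"gripper":[255,255,255,255,255]}' 30
python3 -m creep '{"translation":[[0,0,0],[0,0,0]],"yaw":[0,0],"gripper":[255,255]}' 30
python3 -c "
from h import *
c=snap('side');crop(c,110,130,340,330,3,'s2.png')"
```

```text
time_s: 3.53
ee_pos: [0.5459, 0.1705, 0.0945]
eef_rot: [-3.141, 0.002, -0.017]
force: [0.6, 0.5, -0.5]
grip_width: 0.0006
time_s: 3.95
ee_pos: [0.639, 0.1695, 0.1406]
eef_rot: [-3.14, 0.001, -0.017]
force: [0.3, -0.3, -0.4]
grip_width: 0.0004
time_s: 4.12
ee_pos: [0.6392, 0.1693, 0.1399]
eef_rot: [-3.14, 0.002, -0.018]
force: [-0.7, -0.2, 0.1]
grip_width: 0.0004
```

View pics/s2.png

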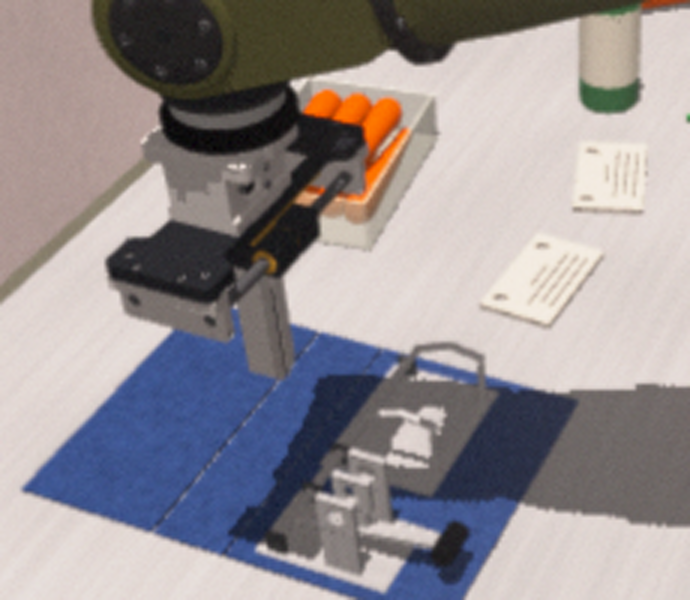

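The fingers shut fully and the lever stayed down, so the pinch missed or slipped. I'm checking the bar's position by projection.

```bash
python3 - <<'E'
from h import *
s=load('side')
O=np.array([569.2,50.5]);a=-.014
def f2w(x,y,z): return np.array([O[0]+x*np.cos(a)-y*np.sin(a),O[1]+x*np.sin(a)+y*np.cos(a),z])/1000
im=cv2.cvtColor(s['pixels'],cv2.COLOR_RGB2BGR)[220:350,110:310]
im=cv2.resize(im,None,fx=4,fy=4,interpolation=cv2.INTER_CUBIC)
for p,col in (((-50,134,35),(0,255,255)),((-50,106,35),(0,255,255)),((20,144.5,57),(0,0,255)),((0,40,52),(0,255,0)),((0,-40,52),(0,255,0)),((-65,161,4),(255,0,255)),((-65,-75,4),(255,0,255)),((273,161,4),(255,0,255)),((273,-75,4),(255,0,255))):
    q=(w2px(s,f2w(*p))[0]-(110,220))*4
    cv2.circle(im,tuple(int(v) for v in q),4,col,1)
cv2.imwrite('pics/s3.png',im)
E
```

```text
(no output)
```

View pics/s3.png

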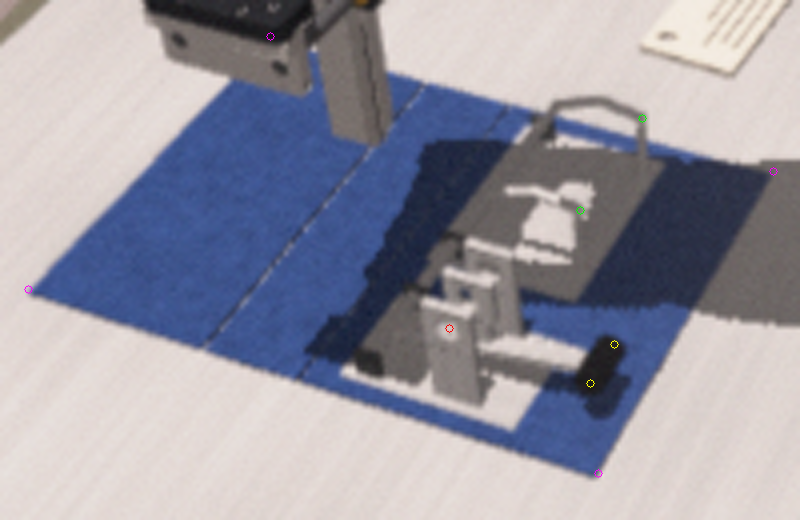

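```bash
python3 -m creep '{"translation":[[-40,0,0],[-80,1,0],[-118.5,1.5,0],[-118.5,1.5,0],[-118.5,1.5,0]],"yaw":[0,0,0,0,0],"gripper":[80,80,80,80,80]}' 50
python3 -m creep '{"translation":[[0,0,-35],[0,0,-70],[0,0,-95],[0,0,-104],[0,0,-104]],"yaw":[0,0,0,0,0],"gripper":[80,80,80,80,80]}'
python3 -m creep '{"translation":[[0,0,0],[0,0,0],[0,0,0],[0,0,0],[0,0,0]],"yaw":[0,0,0,0,0],"gripper":[255,255,255,255,255]}' 50
python3 -m creep '{"translation":[[0,0,0],[0,0,0],[0,0,0],[0,0,0],[0,0,0]],"yaw":[0,0,0,0,0],"gripper":[255,255,255,255,255]}' 50
```

```text
time_s: 4.58
ee_pos: [0.5181, 0.1711, 0.1403]
eef_rot: [-3.14, 0.002, -0.016]
force: [0.3, -0.0, 0.7]
grip_width: 0.0304
time_s: 5.0
ee_pos: [0.5176, 0.1709, 0.0345]
eef_rot: [-3.141, 0.005, -0.016]
force: [-0.0, -0.3, 0.3]
grip_width: 0.0627
time_s: 5.42
ee_pos: [0.5181, 0.171, 0.0354]
eef_rot: [-3.141, 0.004, -0.016]
force: [0.1, -0.2, -0.5]
grip_width: 0.0343
time_s: 5.83
ee_pos: [0.5188, 0.1712, 0.0364]
eef_rot: [-3.14, 0.002, -0.016]
force: [0.8, 0.3, 6.3]
grip_width: 0.0022
```

```bash
python3 -c "
from h import *
c=snap('side');crop(c,190,230,310,330,6,'s4.png')
print(ctrl.get_obs()['force'],ctrl.get_obs()['grip_width'])
s=c
for p in ((521,185.2,35),(521,157.2,35)): print((w2px(s,np.array(p)/1000)[0]-(190,230))*6)
"
```

```text
[0.38524267 0.05471381 6.75273485] 0.0005659637075420604
[406.39574822 515.84162799]
[441.5271747  456.45599802]
```

View pics/s4.png

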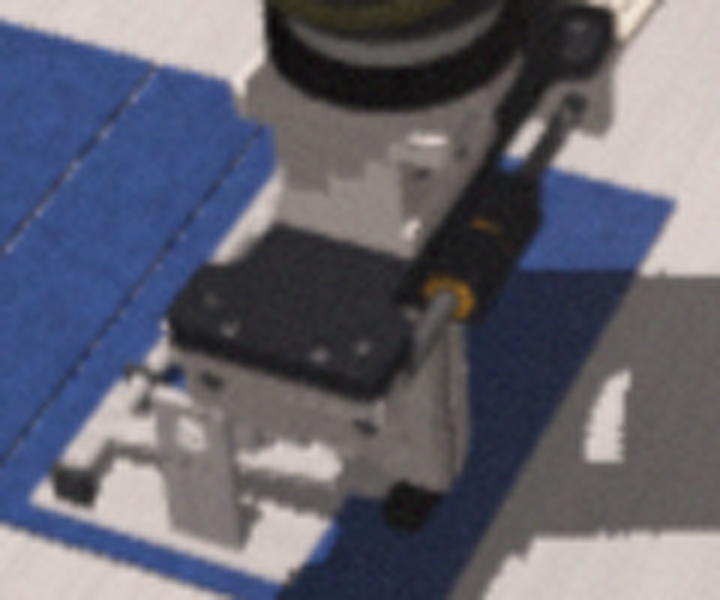

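```bash
python3 -c "
from h import *
s=load('side')
f=lambda p:(w2px(s,np.array(p)/1000.)[0]-(190,230))*6
for z in (17,30,43):
  for x in (511,527): print(z,x,f((x,183,z)).round(),f((x,159,z)).round())
for u,v in ((430,400),(430,440),(430,470),(415,480),(445,480),(410,510),(395,520),(430,515),(380,440)):
  print(u,v,(px2w(s,190+u/6,230+v/6)*1000).round())
print(ctrl.get_obs()['ee_pos'])
"
```

```text
17 511 [440. 556.] [469. 505.]
17 527 [396. 543.] [426. 492.]
30 511 [438. 530.] [467. 478.]
30 527 [393. 516.] [424. 466.]
43 511 [436. 503.] [466. 452.]
43 527 [391. 490.] [422. 439.]
430 400 [510. 185.  93.]
430 440 [510. 185.  75.]
430 470 [511. 185.  61.]
415 480 [517. 185.  53.]
445 480 [509. 178.  50.]
410 510 [519. 186.  40.]
395 520 [525. 185.  31.]
430 515 [514. 182.  35.]
380 440 [491. 252. 150.]
[0.51879303 0.17118189 0.03637396]
```

```bash
python3 -c "
from h import *
s=load('side')
R=s['R'];o=-R.T@s['t']
for u,v in ((360,145),(332,135),(385,142)):
  d=R.T@ray(s,110+u/4,220+v/4)
  for y in (.157,.182):
    k=(y-o[1])/d[1]; print(u,v,(o+k*d)*1000)
"
```

```text
360 145 [652.56044004 157.         126.5873434 ]
360 145 [634.28824237 182.         153.03720538]
332 135 [667.95660598 157.         128.26976738]
332 135 [649.03912106 182.         154.64911526]
385 142 [637.78839479 157.         133.20169726]
385 142 [620.13532609 182.         159.37433708]
```

```bash
python3 -m creep '{"translation":[[1,0,30],[2,0,60],[2,0,60],[2,0,60],[2,0,60]],"yaw":[0,0,0,0,0],"gripper":[0,0,0,0,0]}'
python3 -m creep '{"translation":[[0,0,0],[0,0,0],[0,0,0],[0,0,0],[0,0,0]],"yaw":[0,0,0,0,0],"gripper":[0,0,0,0,0]}'
python3 -m creep '{"translation":[[0,0,-25],[0,0,-50],[0,0,-65],[0,0,-71],[0,0,-71]],"yaw":[0,0,0,0,0],"gripper":[0,0,0,0,0]}'
python3 -m creep '{"translation":[[0,0,-1],[0,0,-1]],"yaw":[0,0],"gripper":[0,0]}'
python3 -c "
from h import *
c=snap('side');crop(c,160,200,330,340,4.5,'s5.png')
d=c['depth'];R=c['R'];t=c['t']
P=[]
for v in range(180,345):
  for u in range(150,340):
    if d[v,u]>0: P.append(np.r_[u,v,(R.T@(ray(c,u,v)*d[v,u]-t))*1000])
P=np.array(P);e=ctrl.get_obs()['ee_pos']*1000;print(e)
for y0 in (218,230):
  m=(abs(P[:,2]-e[0])<14)&(abs(P[:,3]-y0)<9)&(P[:,4]>8); q=P[m]; print(y0,np.sort(q[:,4])[:15].round(), len(q))
np.save('pc.npy',P)
"
```

```text
time_s: 6.3
ee_pos: [0.5205, 0.1711, 0.0958]
eef_rot: [-3.141, 0.002, -0.016]
force: [-0.2, -1.0, -0.6]
grip_width: 0.0306
time_s: 6.72
ee_pos: [0.5204, 0.1711, 0.0955]
eef_rot: [-3.141, 0.003, -0.016]
force: [0.7, 0.4, -0.6]
grip_width: 0.0638
time_s: 7.13
ee_pos: [0.5197, 0.1709, 0.0234]
eef_rot: [-3.141, 0.005, -0.016]
force: [0.2, -0.7, 0.6]
grip_width: 0.0935
time_s: 7.3
ee_pos: [0.5202, 0.171, 0.0232]
eef_rot: [-3.141, 0.004, -0.016]
force: [0.1, 0.5, 1.1]
grip_width: 0.094
[520.20277416 171.04210042  23.27411388]
218 [32. 33. 37. 38. 38. 42. 42. 42. 44. 51. 51. 51. 55. 56. 57.] 583
230 [32. 37. 37. 37. 38. 38. 39. 39. 40. 40. 41. 41. 41. 41. 42.] 1066
```

View pics/s5.png

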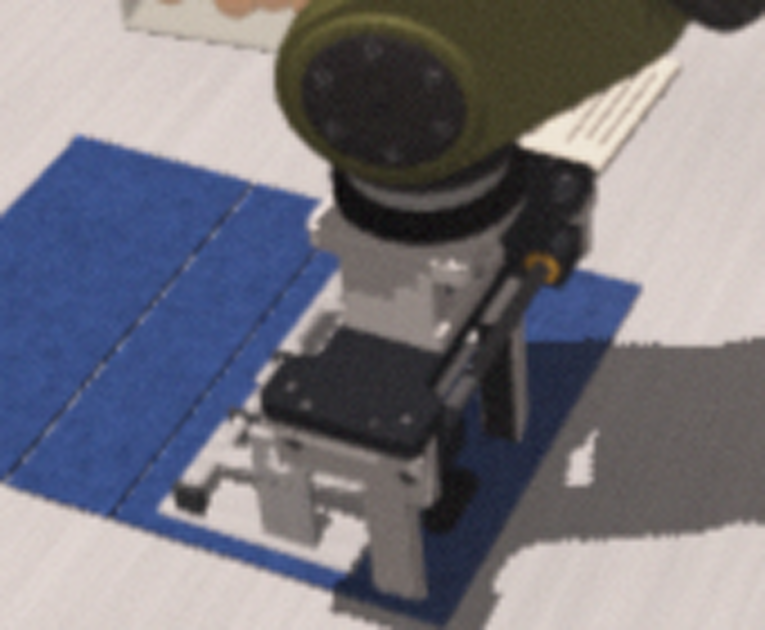

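The image shows the fingertips at z≈34 mm while the TCP reads 23 mm. The tool therefore sits about 30 mm higher than its reading implies. A gentle touch on the board will settle it.

```bash
python3 -m creep '{"translation":[[0,0,-6],[0,0,-12],[0,0,-18],[0,0,-20],[0,0,-20]],"yaw":[0,0,0,0,0],"gripper":[0,0,0,0,0]}'
python3 -m creep '{"translation":[[0,0,-3],[0,0,-5],[0,0,-5]],"yaw":[0,0,0],"gripper":[0,0,0]}'
python3 -m creep '{"translation":[[0,0,-2],[0,0,-3],[0,0,-3]],"yaw":[0,0,0],"gripper":[0,0,0]}'
```

```text
time_s: 7.77
ee_pos: [0.5198, 0.1709, 0.0025]
eef_rot: [-3.141, 0.005, -0.016]
force: [0.6, -0.5, -0.7]
grip_width: 0.0942
time_s: 8.02
ee_pos: [0.5199, 0.1709, -0.0022]
eef_rot: [-3.141, 0.005, -0.016]
force: [-2.4, 0.1, 5.2]
grip_width: 0.0939
time_s: 8.27
ee_pos: [0.5202, 0.171, -0.0027]
eef_rot: [3.141, 0.004, -0.016]
force: [-13.7, -2.0, 35.3]
grip_width: 0.0935
```

```bash
python3 -c "
import numpy as np
P=np.load('pc.npy')
m=(P[:,4]>45)&(P[:,4]<75)&(P[:,3]>205)&(P[:,3]<250)&(P[:,2]>490)&(P[:,2]<550)
q=P[m];print(len(q),np.percentile(q[:,3],[5,50,95]),np.percentile(q[:,2],[5,50,95]))
f=q[q[:,3]>np.percentile(q[:,3],60)];print(f[:,2].min(),f[:,2].max())
"
```

```text
118 [222.33228363 230.65822809 232.17863701] [511.8350544  518.58624067 529.33504486]
511.3763417340974 530.2832161993233
```

```bash
python3 -m creep '{"translation":[[0.5,0,7],[0.5,0,14],[0.5,0,14],[0.5,0,14],[0.5,0,14]],"yaw":[0,0,0,0,0],"gripper":[0,0,60,255,255]}' 40
python3 -m creep '{"translation":[[0,0,0],[0,0,0],[0,0,0],[0,0,0],[0,0,0]],"yaw":[0,0,0,0,0],"gripper":[255,255,255,255,255]}' 40
python3 -m creep '{"translation":[[0,0,0],[0,0,0],[0,0,0],[0,0,0],[0,0,0]],"yaw":[0,0,0,0,0],"gripper":[255,255,255,255,255]}' 40
```

```text
time_s: 8.68
ee_pos: [0.5205, 0.1709, 0.0108]
eef_rot: [3.141, 0.005, -0.017]
force: [-0.0, 0.2, 0.9]
grip_width: 0.0775
time_s: 9.1
ee_pos: [0.5205, 0.1709, 0.0107]
eef_rot: [3.141, 0.005, -0.017]
force: [-0.4, 0.2, -0.1]
grip_width: 0.0444
time_s: 9.52
ee_pos: [0.5205, 0.171, 0.0107]
eef_rot: [3.141, 0.005, -0.016]
force: [-0.0, 1.4, -1.0]
grip_width: 0.0273
```

```bash
python3 -m creep '{"translation":[[1.5,0,10],[5,0,20.5],[9,0,30.5],[14,0,40],[19.5,0,49]],"yaw":[0,0,0,0,0],"gripper":[255,255,255,255,255]}' 40
python3 -m creep '{"translation":[[13,0,16],[29,0,29],[48,-0.5,39],[68,-1,46],[88,-1,50]],"yaw":[0,0,0,0,0],"gripper":[255,255,255,255,255]}' 40
python3 -m creep '{"translation":[[9,0,0],[9,0,0]],"yaw":[0,0],"gripper":[255,255]}' 40
```

```text
time_s: 9.93
ee_pos: [0.5402, 0.1707, 0.0605]
eef_rot: [3.141, 0.006, -0.017]
force: [1.4, -1.8, -7.8]
grip_width: 0.0278
time_s: 10.35
ee_pos: [0.6298, 0.1693, 0.1132]
eef_rot: [3.141, 0.003, -0.017]
force: [-0.7, -3.4, -2.1]
grip_width: 0.027
time_s: 10.52
ee_pos: [0.6409, 0.1691, 0.1143]
eef_rot: [3.141, 0.001, -0.017]
force: [0.9, -0.6, 4.7]
grip_width: 0.0278
```

```bash
python3 -m creep '{"translation":[[0,0,0],[0,0,0],[0,0,0],[0,0,20],[0,0,60]],"yaw":[0,0,0,0,0],"gripper":[130,130,130,0,0]}' 40
python3 -m creep '{"translation":[[0,-10,20],[-2,-30,20],[-5,-60,20],[-10,-90,20],[-15,-120,20]],"yaw":[0.1,0.22,0.34,0.46,0.58],"gripper":[0,0,0,0,0]}'
python3 -m creep '{"translation":[[-5,-35,0],[-15,-70,0],[-25,-105,0],[-35,-140,0],[-40,-170,0]],"yaw":[0.12,0.24,0.36,0.48,0.6],"gripper":[0,0,0,0,0]}'
python3 -m creep '{"translation":[[0,-20,0],[0,-37,0],[0,-37,0],[0,-37,0]],"yaw":[0.12,0.24,0.335,0.335],"gripper":[0,0,0,0]}'
python3 - <<'E'
from h import *
c=snap('top');crop(c,210,80,410,250,3.2,'t2.png');print(ctrl.get_obs()['qpos'])
E
```

```text
time_s: 10.93
ee_pos: [0.6386, 0.1688, 0.1703]
eef_rot: [3.14, 0.009, -0.017]
force: [-0.3, -0.5, -0.6]
grip_width: 0.056
time_s: 11.35
ee_pos: [0.6228, 0.0479, 0.1906]
eef_rot: [3.139, 0.009, 0.57]
force: [-0.1, -0.7, 0.2]
grip_width: 0.0889
time_s: 11.77
ee_pos: [0.5814, -0.1239, 0.1911]
eef_rot: [3.139, 0.009, 1.175]
force: [1.5, 0.3, -0.2]
grip_width: 0.0941
time_s: 12.1
ee_pos: [0.5809, -0.1617, 0.1913]
eef_rot: [3.139, 0.009, 1.513]
force: [0.1, -0.1, 0.9]
grip_width: 0.0941
[-0.32713328  0.42142606  1.37465257 -0.00858042  1.34052181 -0.26247278]
```

View pics/t2.png

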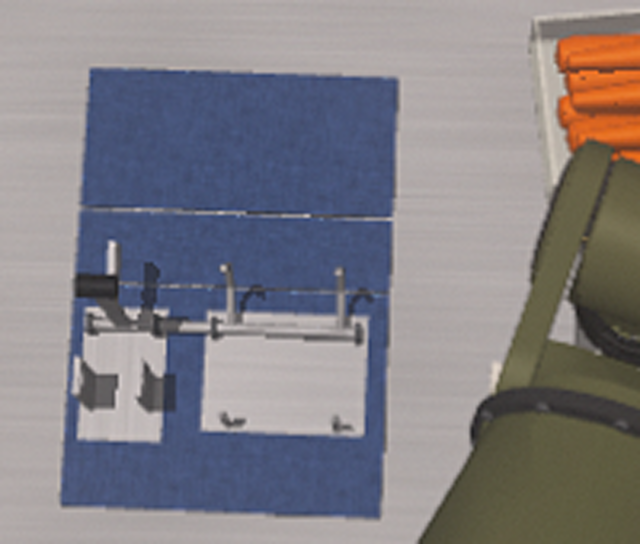

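```bash
sed -i "s/m=((p.min(2)>178).*/m=((p[...,0]-p[...,2]>rb)\&(p[...,0]-p[...,2]<45)\&(p.min(2)>120)).astype(np.uint8)/; s/def cards(c,z=.006,box=None)/def cards(c,z=.006,rb=12)/" h.py
python3 - <<'E'
from h import *
c=load('top')
for u,v in ((220,412),(333,415)): print('post',px2w(c,210+u/3.2,80+v/3.2,.049)*1000)
O=np.array([569.2,50.5]);a=-.014
for y in (40,-40): print((w2px(c,np.array([O[0]-y*np.sin(a),O[1]+y*np.cos(a),49])/1000)[0]-(210,80))*3.2)
c0=dict(c);c0['pixels']=cv2.imread('pics/top0.png')[...,::-1]
s0=load('side');s1=snap('side');s0['pixels']=cv2.imread('pics/side0.png')[...,::-1]
for n,k in (('t0',c0),('s0',s0),('s1',s1)):
  for rb in (12,16,20): print(n,rb,cards(k,rb=rb).tolist())
print(s0['pixels'][222,290],s0['pixels'][250,330])
E
```

```text
post [572.41716321  90.56643932  49.        ]
post [572.12387027  10.09631077  49.        ]
[219.96283985 415.68447263]
[332.28892051 419.82366936]
t0 12 [[416.4, -302.2, -14.3, 65.3, 111.0], [586.2, -324.9, 16.8, 65.2, 111.2], [587.2, -156.4, -4.3, 65.2, 111.4]]
t0 16 [[416.3, -302.0, -14.3, 63.5, 108.9], [586.3, -325.3, 16.3, 63.9, 110.3], [587.1, -156.5, -4.3, 63.6, 109.4]]
t0 20 [[415.8, -302.2, -14.2, 61.6, 108.2], [586.1, -325.1, 16.5, 62.3, 108.4], [587.0, -156.0, -3.8, 62.2, 106.6]]
s0 12 []
s0 16 []
s0 20 [[588.3, -153.0, -4.0, 67.0, 117.1], [417.2, -301.0, -14.5, 67.2, 115.3], [586.6, -321.1, 16.6, 65.8, 118.1], [342.8, -674.7, -76.4, 53.8, 125.6]]
s1 12 []
s1 16 []
s1 20 [[588.0, -148.4, -3.6, 67.4, 105.6], [586.9, -324.9, 18.6, 65.9, 111.3]]
[213 199 185] [191 177 175]
```

```bash
python3 -m creep '{"translation":[[6,7,-40],[6,7,-80],[6,7,-120],[6,7,-160],[6,7,-180]],"yaw":[-0.015,-0.015,-0.015,-0.015,-0.015],"gripper":[0,0,0,0,0]}'
python3 -m creep '{"translation":[[0,0,-10],[0,0,-14],[0,0,-14]],"yaw":[0,0,0],"gripper":[0,0,0]}'
```

```text
time_s: 12.62
ee_pos: [0.5851, -0.152, 0.0067]
eef_rot: [-3.139, 0.008, 1.49]
force: [-0.2, 0.8, -0.2]
grip_width: 0.0941
time_s: 12.87
ee_pos: [0.5853, -0.1513, -0.0059]
eef_rot: [-3.139, 0.008, 1.488]
force: [-0.7, 0.3, 0.0]
grip_width: 0.0936
```

```bash
python3 -m creep '{"translation":[[2,-3,1.5],[2,-3,1.5],[2,-3,1.5]],"yaw":[0.01,0.01,0.01],"gripper":[0,0,60]}' 25
python3 -m creep '{"translation":[[0,0,0],[0,0,0],[0,0,0],[0,0,0],[0,0,0]],"yaw":[0,0,0,0,0],"gripper":[255,255,255,255,255]}' 25
python3 -m creep '{"translation":[[0,0,0],[0,0,0],[0,0,0],[0,0,0],[0,0,0]],"yaw":[0,0,0,0,0],"gripper":[255,255,255,255,255]}' 25
```

```text
time_s: 13.12
ee_pos: [0.5879, -0.1542, -0.0037]
eef_rot: [-3.141, 0.008, 1.497]
force: [-0.1, 0.5, 0.5]
grip_width: 0.0901
time_s: 13.53
ee_pos: [0.5878, -0.1542, -0.0037]
eef_rot: [-3.141, 0.008, 1.497]
force: [-1.2, 0.4, 1.2]
grip_width: 0.0638
time_s: 13.95
ee_pos: [0.5878, -0.1542, -0.0037]
eef_rot: [-3.141, 0.008, 1.497]
force: [-0.1, 0.5, -0.1]
grip_width: 0.0635
```

```bash
python3 -m creep '{"translation":[[0,0,15],[0,0,45],[0,10,80],[-7,40,100],[-14,75,104]],"yaw":[0,0,0,0.03,0.06],"gripper":[255,255,255,255,255]}' 35
python3 -m creep '{"translation":[[-7,36,0],[-14,72,0],[-20,105,0],[-24.5,128,0],[-24.5,128,0]],"yaw":[0,0,0,0,0],"gripper":[255,255,255,255,255]}' 35
python3 -m creep '{"translation":[[0,1,-20],[0,1,-38],[0,1,-42],[0,1,-42]],"yaw":[0,0,0,0],"gripper":[255,255,255,255]}' 35
python3 - <<'E'
from h import *
s=snap('side')
O=np.array([569.2,50.5]);a=-.014
R2=lambda a:np.array([[np.cos(a),-np.sin(a)],[np.sin(a),np.cos(a)]])
e=ctrl.get_obs();p=e['ee_pos']*1000;th=e['eef_rot'][2]-np.pi/2
im=cv2.cvtColor(s['pixels'],cv2.COLOR_RGB2BGR)[210:330,180:320]
im=cv2.resize(im,None,fx=5.5,fy=5.5,interpolation=cv2.INTER_CUBIC)
def dot(X,col):
    q=(w2px(s,np.array(X)/1000)[0]-(180,210))*5.5;cv2.circle(im,tuple(int(v) for v in q),4,col,1)
for y in (40,-40):
    for z in (49,4): dot(np.r_[O+R2(a)@[0,y],z],(0,255,0))
for l in ((20,40),(20,-40),(32,55),(-32,55),(32,-55),(-32,-55)): dot(np.r_[p[:2]+R2(th)@l,p[2]+3.5+6],(0,0,255))
cv2.imwrite('pics/s6.png',im);print(p,th,e['grip_width'])
E
```

```text
time_s: 14.37
ee_pos: [0.5752, -0.0798, 0.1043]
eef_rot: [3.137, 0.01, 1.556]
force: [0.5, 0.6, 0.1]
grip_width: 0.0631
time_s: 14.78
ee_pos: [0.5498, 0.0518, 0.1044]
eef_rot: [3.137, 0.009, 1.559]
force: [0.2, -0.1, -0.1]
grip_width: 0.0631
time_s: 15.12
ee_pos: [0.5493, 0.0522, 0.0613]
eef_rot: [3.139, 0.009, 1.559]
force: [0.8, -1.1, -0.9]
grip_width: 0.0631
[549.88701559  52.27900553  62.42952785] -0.011949925378691217 0.0630743037139907
```

View pics/s6.png

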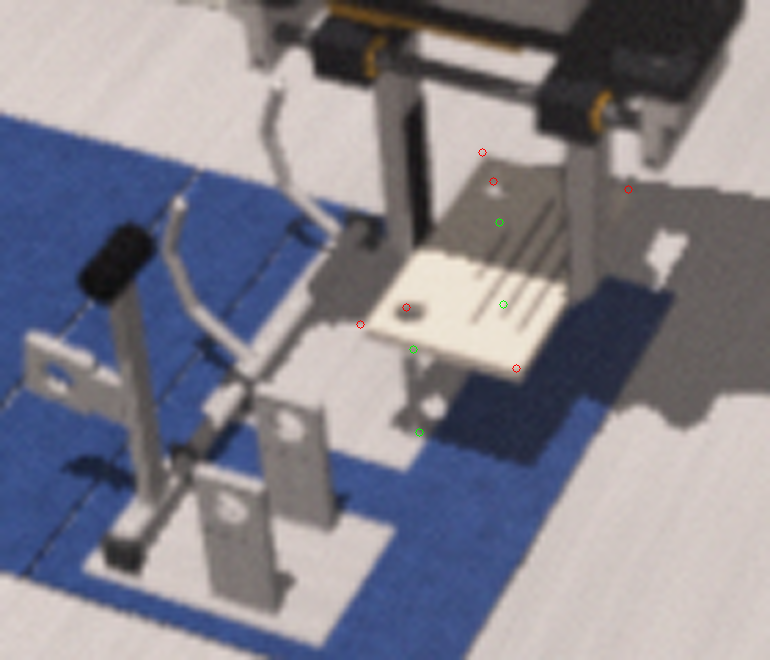

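```bash
python3 - <<'E'
from h import *
s=load('side')
g=s['pixels'].astype(int).sum(2)//3
print('u',list(range(248,266)))
for v in range(272,291): print(v,g[v,248:266])
O=np.array([569.2,50.5]);a=-.014
for z in (4,20,35,49): print(z,w2px(s,np.r_[O[0]+.56,O[1]+40,z]/1000)[0])
for d in ((3,0),(0,3)): print(d,w2px(s,np.r_[O[0]+.56+d[0],O[1]+40+d[1],20]/1000)[0]-w2px(s,np.r_[O[0]+.56,O[1]+40,20]/1000)[0])
print(g[262:271,246:264])
E
```

```text
u [248, 249, 250, 251, 252, 253, 254, 255, 256, 257, 258, 259, 260, 261, 262, 263, 264, 265]
272 [187 174 163 160 156 153 155 167 183 198 208 215 223 222 223 224 224 223]
273 [199 197 191 186 176 153 145 143 149 157 155 174 195 203 212 216 218 223]
274 [201 201 201 196 184 157 141 141 162 164 150 137 144 152 165 179 194 209]
275 [199 198 195 197 183 138 109 123 170 180 150 115 119 128 135 140 145 155]
276 [198 200 201 195 185 134 101 113 145 156 108  91  95  97 107 114 121 125]
277 [201 200 200 197 184 141  99 104 125 103  93  90  90  92  93  93  92  82]
278 [199 202 195 195 189 153 108 105 112  95  86  91  89  92  93  88  79  59]
279 [201 197 197 198 191 157 103  94  93  89  88  91  88  92  92  83  69  47]
280 [197 198 201 199 196 159 105  93  88  89  92  93  94  92  89  76  53  44]
281 [197 199 200 202 200 176 108  94  91  97 108 123  96  92  80  62  49  43]
282 [200 198 203 204 201 177 110  96 104 135 155 175 130  89  68  52  48  47]
283 [201 200 204 200 194 163 106  99 133 190 194 198 172  96  56  46  47  48]
284 [199 205 200 190 162 110  94  96 124 179 199 196 170  85  48  47  4
[... 637 characters left out ...]
 [-0.5900737  0.9226748]
[[ 90  89  87 101 138 195 222 224 224 225 223 225 226 226 226 223 225 225]
 [ 91  90  93 124 181 218 223 224 224 223 225 224 223 225 225 225 225 225]
 [ 91  94 110 159 211 220 214 211 208 212 214 216 222 225 225 225 224 224]
 [ 95 103 147 204 217 209 177 157 146 150 168 199 222 225 226 225 225 224]
 [ 98 130 189 219 218 193 132 119 119 123 142 186 220 225 227 225 224 225]
 [119 174 219 223 218 193 137 112 113 119 144 198 221 226 224 223 224 224]
 [158 205 224 224 222 217 197 167 170 177 195 221 225 223 225 227 225 224]
 [197 205 212 213 219 224 222 222 223 221 222 224 226 225 226 225 224 226]
 [172 156 170 183 196 211 215 220 223 223 223 225 224 227 223 224 225 224]]
```

```bash
python3 -m creep '{"translation":[[0.5,-1,-8],[0.5,-1,-13],[0.5,-1,-13]],"yaw":[-0.002,-0.002,-0.002],"gripper":[255,255,255]}' 35
python3 -m creep '{"translation":[[0,0,-3],[0,0,-6],[0,0,-9],[0,0,-9]],"yaw":[0,0,0,0],"gripper":[255,255,255,255]}' 35
```

```text
time_s: 15.42
ee_pos: [0.5501, 0.051, 0.0487]
eef_rot: [3.138, 0.009, 1.556]
force: [0.1, -0.4, -0.5]
grip_width: 0.0634
time_s: 15.75
ee_pos: [0.5499, 0.051, 0.0391]
eef_rot: [3.139, 0.009, 1.556]
force: [-0.9, 0.5, -0.8]
grip_width: 0.0628
```

```bash
python3 -m creep '{"translation":[[0,0,-8],[0,0,-16],[0,0,-24],[0,0,-30],[0,0,-30]],"yaw":[0,0,0,0,0],"gripper":[255,255,255,255,255]}' 35
python3 -m creep '{"translation":[[0,0,0],[0,0,0],[0,0,0],[0,0,0],[0,0,0]],"yaw":[0,0,0,0,0],"gripper":[0,0,0,0,0]}'
python3 -m creep '{"translation":[[0,0,30],[0,0,65],[0,0,100],[0,0,120],[0,0,120]],"yaw":[0,0,0,0,0],"gripper":[0,0,0,0,0]}'
python3 -c "
from h import *
s=snap('side');crop(s,180,180,320,330,4,'s7.png');print(cards(s,z=.01,rb=20).tolist());t=snap('top');print(cards(t).tolist())"
```

```text
time_s: 16.17
ee_pos: [0.549, 0.0509, 0.0074]
eef_rot: [-3.142, 0.009, 1.556]
force: [-0.1, 0.5, -0.8]
grip_width: 0.0631
time_s: 16.58
ee_pos: [0.5492, 0.0509, 0.0077]
eef_rot: [3.141, 0.009, 1.556]
force: [-0.4, 0.3, -0.1]
grip_width: 0.0919
time_s: 17.0
ee_pos: [0.5512, 0.051, 0.1327]
eef_rot: [3.133, 0.009, 1.556]
force: [0.7, 0.4, -0.0]
grip_width: 0.0936
[[415.3, -293.6, -12.9, 67.5, 115.8]]
[[416.4, -302.5, -14.0, 65.6, 111.5], [586.3, -324.8, 16.3, 65.4, 111.2]]
```

View pics/s7.png

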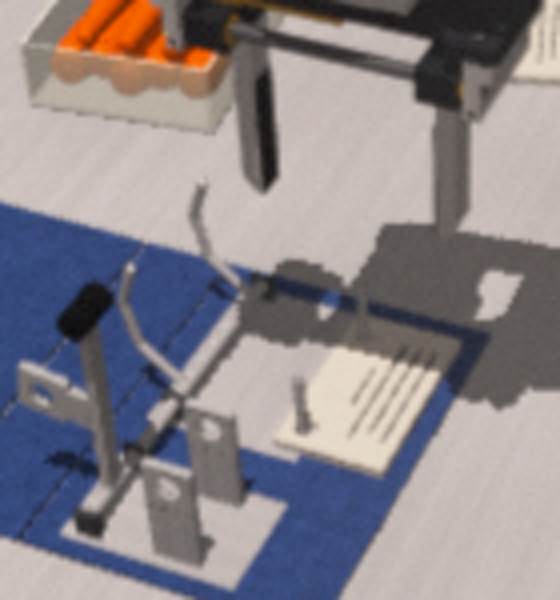

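Card 1 is on both posts and lies flat, with the post standing through its hole at crop (300,405). Next is card 2, whose position hasn't changed.

```bash
python3 -m creep '{"translation":[[4,-38,0],[8,-76,0],[12,-114,0],[16,-152,0],[19,-190,0]],"yaw":[0.06,0.12,0.18,0.24,0.3],"gripper":[0,0,0,0,0]}'
python3 -m creep '{"translation":[[4,-38,0],[8,-76,0],[12,-114,0],[16,-152,0],[17,-184,0]],"yaw":[0,0,0,0,0],"gripper":[0,0,0,0,0]}'
python3 -m creep '{"translation":[[0,0,-35],[0,0,-70],[0,0,-105],[0,0,-120],[0,0,-120]],"yaw":[0,0,0,0,0],"gripper":[0,0,0,0,0]}'
```

```text
time_s: 17.52
ee_pos: [0.5676, -0.1407, 0.1264]
eef_rot: [-3.141, 0.008, 1.86]
force: [0.1, 0.1, -0.5]
grip_width: 0.0939
time_s: 17.93
ee_pos: [0.5839, -0.3269, 0.1242]
eef_rot: [-3.14, 0.006, 1.859]
force: [0.7, -0.3, -0.6]
grip_width: 0.0939
time_s: 18.35
ee_pos: [0.5816, -0.3255, -0.001]
eef_rot: [-3.134, -0.0, 1.859]
force: [-0.6, 0.2, 1.0]
grip_width: 0.094
```

```bash
python3 -m creep '{"translation":[[5,3,-2],[5,3,-2.5],[5,3,-2.5]],"yaw":[-0.004,-0.004,-0.004],"gripper":[0,0,60]}' 25
python3 -m creep '{"translation":[[0,0,0],[0,0,0],[0,0,0],[0,0,0],[0,0,0]],"yaw":[0,0,0,0,0],"gripper":[255,255,255,255,255]}' 25
python3 -m creep '{"translation":[[0,0,0],[0,0,0],[0,0,0]],"yaw":[0,0,0],"gripper":[255,255,255]}' 25
```

```text
time_s: 18.6
ee_pos: [0.5876, -0.3224, -0.002]
eef_rot: [-3.136, 0.001, 1.856]
force: [0.2, 0.6, 0.4]
grip_width: 0.0901
time_s: 19.02
ee_pos: [0.5878, -0.3226, -0.0014]
eef_rot: [-3.136, 0.002, 1.855]
force: [0.0, 0.5, 3.8]
grip_width: 0.0628
time_s: 19.27
ee_pos: [0.5878, -0.3226, -0.0014]
eef_rot: [-3.136, 0.002, 1.855]
force: [0.2, -0.5, 0.1]
grip_width: 0.0619
```

```bash
python3 -m creep '{"translation":[[0,0,0],[0,0,0],[0,0,-3],[0,0,-3],[0,0,-3]],"yaw":[0,0,0,0,0],"gripper":[40,40,40,40,40]}' 25
python3 -m creep '{"translation":[[0,0,0],[0,0,0],[0,0,0],[0,0,0],[0,0,0]],"yaw":[0,0,0,0,0],"gripper":[255,255,255,255,255]}' 25
python3 -m creep '{"translation":[[0,0,0],[0,0,0],[0,0,0]],"yaw":[0,0,0],"gripper":[255,255,255]}' 30
python3 -c "
from h import *
s=snap('side');print(cards(s,rb=20).tolist());t=snap('top');print(cards(t).tolist())"
```

```text
time_s: 19.68
ee_pos: [0.5876, -0.3225, -0.0048]
eef_rot: [-3.136, 0.002, 1.855]
force: [0.6, -0.3, 1.0]
grip_width: 0.0793
time_s: 20.1
ee_pos: [0.5876, -0.3225, -0.0048]
eef_rot: [-3.136, 0.002, 1.855]
force: [0.5, 0.3, -0.6]
grip_width: 0.0634
time_s: 20.35
ee_pos: [0.5876, -0.3225, -0.0048]
eef_rot: [-3.136, 0.002, 1.855]
force: [-0.7, -0.3, -0.6]
grip_width: 0.0633
[[552.2, 48.6, -0.6, 66.1, 112.9]]
[[551.8, 48.7, 1.3, 66.5, 108.6]]
```

```bash
python3 -m creep '{"translation":[[0,0,20],[0,0,55],[0,0,90],[-2,20,110],[-5,55,110]],"yaw":[0,0,0,-0.05,-0.1],"gripper":[255,255,255,255,255]}' 35
python3 -m creep '{"translation":[[-4,37,0],[-8,74,0],[-12,111,0],[-15,148,0],[-17,180,0]],"yaw":[-0.05,-0.1,-0.15,-0.2,-0.2],"gripper":[255,255,255,255,255]}' 35
python3 -m creep '{"translation":[[-4,36,0],[-8,72,0],[-12,108,0],[-15,139,0],[-15,139,0]],"yaw":[0,0,0,0,0],"gripper":[255,255,255,255,255]}' 35
python3 -m creep '{"translation":[[0,0,-20],[0,0,-38],[0,0,-42],[0,0,-42]],"yaw":[0,0,0,0],"gripper":[255,255,255,255]}' 35
```

```text
time_s: 20.87
ee_pos: [0.584, -0.2702, 0.1104]
eef_rot: [3.141, 0.007, 1.75]
force: [1.9, 0.8, 0.4]
grip_width: 0.0631
time_s: 21.28
ee_pos: [0.5664, -0.0881, 0.1106]
eef_rot: [3.141, 0.007, 1.547]
force: [0.6, -0.1, -0.1]
grip_width: 0.0632
time_s: 21.7
ee_pos: [0.5508, 0.0555, 0.1108]
eef_rot: [3.141, 0.006, 1.551]
force: [-0.0, 0.4, -0.4]
grip_width: 0.0636
time_s: 22.03
ee_pos: [0.5502, 0.0551, 0.0679]
eef_rot: [-3.14, 0.006, 1.551]
force: [-0.2, 0.4, -0.5]
grip_width: 0.0632
```

```bash
python3 -m creep '{"translation":[[0,-4,-6],[0,-4,-14],[0,-4,-18],[0,-4,-18]],"yaw":[0.005,0.005,0.005,0.005],"gripper":[255,255,255,255]}' 35
python3 -m creep '{"translation":[[0,0,-3],[0,0,-6],[0,0,-9],[0,0,-9]],"yaw":[0,0,0,0],"gripper":[255,255,255,255]}' 35
```

```text
time_s: 22.37
ee_pos: [0.5498, 0.0509, 0.0491]
eef_rot: [-3.139, 0.006, 1.556]
force: [0.0, -0.3, 0.0]
grip_width: 0.0634
time_s: 22.7
ee_pos: [0.5496, 0.0509, 0.0395]
eef_rot: [-3.138, 0.006, 1.556]
force: [-0.6, 0.4, -0.8]
grip_width: 0.0632
```

```bash
python3 -m creep '{"translation":[[0,0,-8],[0,0,-16],[0,0,-24],[0,0,-26],[0,0,-26]],"yaw":[0,0,0,0,0],"gripper":[255,255,255,255,255]}' 35
python3 -m creep '{"translation":[[0,0,0],[0,0,0],[0,0,0],[0,0,0],[0,0,0]],"yaw":[0,0,0,0,0],"gripper":[0,0,0,0,0]}'
python3 -m creep '{"translation":[[0,0,30],[0,0,65],[0,0,100],[0,0,120],[0,0,120]],"yaw":[0,0,0,0,0],"gripper":[0,0,0,0,0]}'
python3 -c "
from h import *
s=snap('side');print(cards(s,z=.016,rb=20).tolist());t=snap('top');print(cards(t).tolist());crop(s,180,180,320,330,4,'s8.png')
P=[]
for u,v in ((265,290),(275,275)): print((px2w(s,u,v)*1000).round(1))"
```

```text
time_s: 23.12
ee_pos: [0.5491, 0.0509, 0.0125]
eef_rot: [-3.136, 0.006, 1.556]
force: [-0.6, -0.3, -1.0]
grip_width: 0.063
time_s: 23.53
ee_pos: [0.5492, 0.0509, 0.0127]
eef_rot: [-3.137, 0.006, 1.556]
force: [-0.0, -0.6, -0.7]
grip_width: 0.0923
time_s: 23.95
ee_pos: [0.5512, 0.051, 0.1377]
eef_rot: [3.139, 0.006, 1.556]
force: [0.4, 0.4, 0.2]
grip_width: 0.0941
[[550.5, 66.4, -0.7, 65.5, 88.2], [414.0, -284.3, -12.9, 66.8, 117.3]]
[[416.4, -302.5, -13.7, 65.9, 111.6]]
[545.3  97.9  15.5]
[543.5  47.9  15.7]
```

```bash
python3 -m creep '{"translation":[[-14,-37,0],[-28,-74,0],[-42,-111,0],[-56,-148,0],[-70,-185,0]],"yaw":[-0.05,-0.1,-0.15,-0.2,-0.231],"gripper":[0,0,0,0,0]}'
python3 -m creep '{"translation":[[-14,-37,0],[-28,-74,0],[-42,-111,0],[-56,-148,0],[-64,-166,0]],"yaw":[0,0,0,0,0],"gripper":[0,0,0,0,0]}'
python3 -m creep '{"translation":[[0,0,-35],[0,0,-70],[0,0,-105],[0,0,-125],[0,0,-125]],"yaw":[0,0,0,0,0],"gripper":[0,0,0,0,0]}'
```

```text
time_s: 24.47
ee_pos: [0.4777, -0.1353, 0.1316]
eef_rot: [-3.136, 0.006, 1.322]
force: [1.3, -0.4, -1.1]
grip_width: 0.094
time_s: 24.88
ee_pos: [0.4116, -0.3042, 0.1301]
eef_rot: [-3.134, 0.006, 1.32]
force: [-0.0, -0.4, -0.1]
grip_width: 0.0941
time_s: 25.3
ee_pos: [0.4088, -0.302, -0.0002]
eef_rot: [-3.125, 0.002, 1.32]
force: [0.0, 0.5, -0.5]
grip_width: 0.094
```

```bash
python3 -m creep '{"translation":[[8,2,-4],[8,2,-5],[8,2,-5]],"yaw":[0.005,0.005,0.005],"gripper":[0,0,0]}' 25
python3 -m creep '{"translation":[[0,0,0],[0,0,0]],"yaw":[0,0],"gripper":[0,0]}' 25
```

```text
time_s: 25.55
ee_pos: [0.4176, -0.3, -0.0047]
eef_rot: [-3.126, 0.002, 1.326]
force: [0.6, 1.3, -0.1]
grip_width: 0.0938
time_s: 25.72
ee_pos: [0.4181, -0.3001, -0.0038]
eef_rot: [-3.127, 0.002, 1.326]
force: [-0.6, 0.1, 0.2]
grip_width: 0.0941
```

```bash
python3 -m creep '{"translation":[[-0.5,0,-1],[-0.5,0,-1],[-0.5,0,-1],[-0.5,0,-1],[-0.5,0,-1]],"yaw":[0,0,0,0,0],"gripper":[60,255,255,255,255]}' 30
python3 -m creep '{"translation":[[0,0,0],[0,0,0],[0,0,0],[0,0,0],[0,0,0]],"yaw":[0,0,0,0,0],"gripper":[255,255,255,255,255]}' 30
```

```text
time_s: 26.13
ee_pos: [0.4176, -0.3002, -0.0047]
eef_rot: [-3.127, 0.002, 1.326]
force: [-1.4, 0.8, 0.6]
grip_width: 0.0644
time_s: 26.55
ee_pos: [0.4176, -0.3001, -0.0048]
eef_rot: [-3.127, 0.002, 1.326]
force: [1.1, 0.6, -0.4]
grip_width: 0.063
```

```bash
python3 -m creep '{"translation":[[0,0,20],[0,0,55],[0,0,90],[8,18,112],[20,50,112]],"yaw":[0,0,0,0.05,0.1],"gripper":[255,255,255,255,255]}' 35
python3 -m creep '{"translation":[[14,36,0],[28,72,0],[42,108,0],[56,144,0],[69,180,0]],"yaw":[0.05,0.1,0.13,0.13,0.13],"gripper":[255,255,255,255,255]}' 35
python3 -m creep '{"translation":[[14,36,0],[28,72,0],[42,110,0],[45,120,0],[45,120,0]],"yaw":[0,0,0,0,0],"gripper":[255,255,255,255,255]}' 35
python3 -m creep '{"translation":[[0,0,-20],[0,0,-36],[0,0,-36],[0,0,-36]],"yaw":[0,0,0,0],"gripper":[255,255,255,255]}' 35
```

```text
time_s: 26.97
ee_pos: [0.439, -0.2525, 0.1119]
eef_rot: [-3.134, 0.006, 1.425]
force: [1.3, -0.5, -0.8]
grip_width: 0.063
time_s: 27.38
ee_pos: [0.5083, -0.0706, 0.112]
eef_rot: [-3.134, 0.006, 1.555]
force: [2.3, -1.0, -0.6]
grip_width: 0.0633
time_s: 27.8
ee_pos: [0.5535, 0.0519, 0.1116]
eef_rot: [-3.134, 0.006, 1.558]
force: [-0.5, -1.1, -1.5]
grip_width: 0.063
time_s: 28.13
ee_pos: [0.553, 0.051, 0.0753]
eef_rot: [-3.132, 0.006, 1.557]
force: [-0.1, 0.6, -1.6]
grip_width: 0.0632
```

```bash
python3 -m creep '{"translation":[[-3,0,-10],[-3,0,-20],[-3,0,-25],[-3,0,-25]],"yaw":[0,0,0,0],"gripper":[255,255,255,255]}' 35
python3 -m creep '{"translation":[[0,0,-3],[0,0,-6],[0,0,-10],[0,0,-10]],"yaw":[0,0,0,0],"gripper":[255,255,255,255]}' 35
```

```text
time_s: 28.47
ee_pos: [0.5493, 0.0507, 0.0491]
eef_rot: [-3.13, 0.006, 1.557]
force: [-0.3, -0.0, 0.7]
grip_width: 0.063
time_s: 28.8
ee_pos: [0.5491, 0.0507, 0.0384]
eef_rot: [-3.129, 0.006, 1.557]
force: [0.6, -1.1, -0.4]
grip_width: 0.0633
```

```bash
python3 -m creep '{"translation":[[0,0,-8],[0,0,-16],[0,0,-20],[0,0,-20]],"yaw":[0,0,0,0],"gripper":[255,255,255,255]}' 35
python3 -m creep '{"translation":[[0,0,0],[0,0,0],[0,0,0],[0,0,0],[0,0,0]],"yaw":[0,0,0,0,0],"gripper":[0,0,0,0,0]}'
python3 -m creep '{"translation":[[0,0,30],[0,0,65],[0,0,100],[0,0,135],[0,0,150]],"yaw":[0,0,0,0,0],"gripper":[0,0,0,0,0]}'
python3 -c "
from h import *
s=snap('side');print(cards(s,z=.022,rb=20).tolist());t=snap('top');print(cards(t).tolist());crop(s,180,180,320,330,4,'s8.png')
for u,v in ((265,290),(275,275)): print((px2w(s,u,v)*1000).round(1))"
```

```text
time_s: 29.13
ee_pos: [0.5484, 0.0507, 0.0169]
eef_rot: [-3.127, 0.006, 1.557]
force: [-0.2, 0.3, -0.7]
grip_width: 0.0633
time_s: 29.55
ee_pos: [0.5485, 0.0507, 0.0172]
eef_rot: [-3.128, 0.006, 1.557]
force: [-0.1, -0.6, 0.9]
grip_width: 0.0923
time_s: 29.97
ee_pos: [0.5498, 0.0508, 0.1722]
eef_rot: [-3.134, 0.006, 1.557]
force: [1.0, -0.5, 0.2]
grip_width: 0.0939
[[550.0, 64.5, -0.7, 65.5, 97.4], [665.1, -535.8, 20.6, 59.5, 117.7]]
[]
[542.6 103.3  21.7]
[541.1  53.1  21.1]
```

View pics/s8.png

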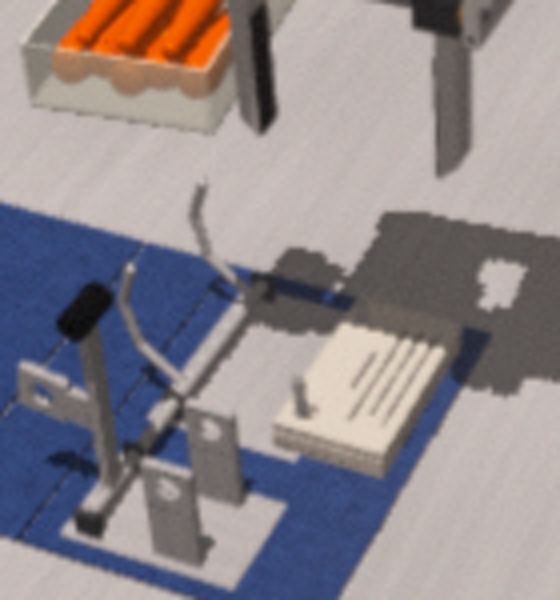

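All three cards are stacked flat on the posts; the stack top measures 21.7 mm against 22 expected. Now I'll close the lever.

```bash
python3 -m creep '{"translation":[[5,5,10],[20,25,15],[40,50,20],[60,75,20],[75,95,20]],"yaw":[-0.12,-0.24,-0.36,-0.48,-0.6],"gripper":[0,0,0,0,0]}'
python3 -m creep '{"translation":[[10,12,0],[15,23,0],[15,23,0],[15,23,0],[15,23,0]],"yaw":[-0.12,-0.24,-0.36,-0.48,-0.6],"gripper":[0,0,0,0,0]}'
python3 -m creep '{"translation":[[0,0,0],[0,0,0],[0,0,0],[0,0,0],[0,0,0]],"yaw":[-0.12,-0.24,-0.37,-0.37,-0.37],"gripper":[0,0,0,0,0]}'
```

```text
time_s: 30.48
ee_pos: [0.6255, 0.1474, 0.1893]
eef_rot: [-3.133, 0.007, 0.952]
force: [-0.1, 0.1, -0.3]
grip_width: 0.0939
time_s: 30.9
ee_pos: [0.6401, 0.1705, 0.1873]
eef_rot: [-3.132, 0.009, 0.346]
force: [0.1, -0.2, 0.7]
grip_width: 0.0939
time_s: 31.32
ee_pos: [0.6399, 0.1705, 0.1862]
eef_rot: [-3.133, 0.01, -0.021]
force: [-0.8, 0.6, 0.4]
grip_width: 0.094
```

```bash
python3 -m creep '{"translation":[[0,-1,-30],[0,-1,-60],[0,-1,-74],[0,-1,-74]],"yaw":[0.004,0.004,0.004,0.004],"gripper":[0,0,0,255]}' 40
python3 -m creep '{"translation":[[0,0,0],[0,0,0],[0,0,0],[0,0,0],[0,0,0]],"yaw":[0,0,0,0,0],"gripper":[255,255,255,255,255]}' 40
python3 -m creep '{"translation":[[0,0,0],[0,0,0],[0,0,0],[0,0,0],[0,0,0]],"yaw":[0,0,0,0,0],"gripper":[255,255,255,255,255]}' 40
```

```text
time_s: 31.65
ee_pos: [0.638, 0.1691, 0.1077]
eef_rot: [-3.134, 0.017, -0.012]
force: [-0.1, 0.1, -0.8]
grip_width: 0.0901
time_s: 32.07
ee_pos: [0.6384, 0.1692, 0.1087]
eef_rot: [-3.134, 0.015, -0.012]
force: [-0.8, -0.4, -0.6]
grip_width: 0.0574
time_s: 32.48
ee_pos: [0.6384, 0.1693, 0.1087]
eef_rot: [-3.133, 0.015, -0.012]
force: [0.5, 0.7, 1.3]
grip_width: 0.0274
```

```bash
python3 -m creep '{"translation":[[-10,0,-1],[-21,0,-2],[-41.5,0.5,-8],[-60.5,1,-17],[-78,1,-30]],"yaw":[0,0,0,0,0],"gripper":[255,255,255,255,255]}' 40
python3 -m creep '{"translation":[[-14.5,0,-15],[-26.5,0.5,-32.5],[-35,0.5,-52],[-40.5,0.5,-72.5],[-40.5,0.5,-75]],"yaw":[0,0,0,0,0],"gripper":[255,255,255,255,255]}' 40
python3 -m creep '{"translation":[[0,0,-1],[0,0,-1]],"yaw":[0,0],"gripper":[255,255]}' 40
```

```text
time_s: 32.9
ee_pos: [0.5607, 0.1706, 0.0804]
eef_rot: [-3.133, 0.011, -0.012]
force: [1.2, 2.3, 4.6]
grip_width: 0.0274
time_s: 33.32
ee_pos: [0.5177, 0.1713, 0.0026]
eef_rot: [-3.133, 0.016, -0.012]
force: [-12.3, 3.4, 1.0]
grip_width: 0.0274
time_s: 33.48
ee_pos: [0.5173, 0.1713, 0.0014]
eef_rot: [-3.133, 0.017, -0.011]
force: [-3.1, 1.1, -0.8]
grip_width: 0.0276
```

```bash
python3 -m creep '{"translation":[[0,0,0],[0,0,0],[0,0,0],[0,0,0],[0,0,20]],"yaw":[0,0,0,0,0],"gripper":[40,40,40,40,40]}' 40
python3 -m creep '{"translation":[[0,0,30],[0,0,65],[0,0,100],[0,0,135],[0,0,150]],"yaw":[0,0,0,0,0],"gripper":[0,0,0,0,0]}'
python3 - <<'E'
from h import *
t=snap('top');s=snap('side')
def cr(c,u0,v0,u1,v1,f): return cv2.resize(cv2.cvtColor(c['pixels'],cv2.COLOR_RGB2BGR)[v0:v1,u0:u1],None,fx=f,fy=f,interpolation=cv2.INTER_CUBIC)
a=cr(t,125,250,185,280,6)      #360x180
b=cr(s,225,390,275,465,5)      #250x375
d=cr(s,190,230,320,330,4)      #520x400
I=np.zeros((600,790,3),np.uint8); I[:180,:360]=a; I[200:575,:250]=b; I[200:600,260:780]=d
cv2.imwrite('pics/pin.png',I)
E
```

```text
time_s: 33.9
ee_pos: [0.5157, 0.1708, 0.0189]
eef_rot: [-3.134, 0.022, -0.011]
force: [-0.4, 0.1, -1.0]
grip_width: 0.0574
time_s: 34.32
ee_pos: [0.517, 0.1711, 0.1738]
eef_rot: [-3.133, 0.016, -0.012]
force: [0.4, 0.3, 0.8]
grip_width: 0.0908
```

View pics/pin.png

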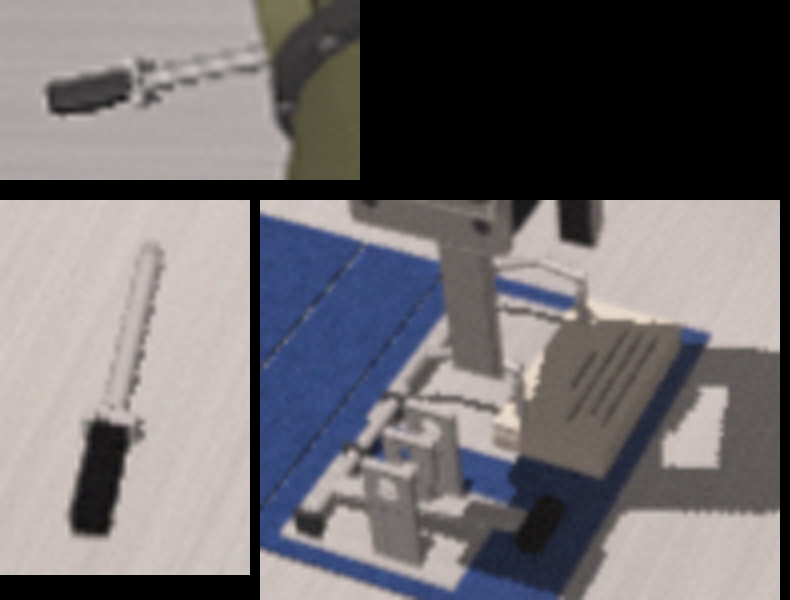

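```bash
python3 - <<'E'
from h import *
t=load('top');s=load('side')
A=lambda u,v:px2w(t,125+u/6,250+v/6,.008)*1000
B=lambda u,v:px2w(s,225+u/5,390+(v-200)/5,.008)*1000
for n,p in (('T end',A(48,97)),('T mid',A(90,91)),('T shoulder',A(142,82)),('T rod',A(262,55)),('S end',B(92,527)),('S mid',B(100,480)),('S sh',B(118,425)),('S tip',B(152,245))): print(n,p.round(1))
# refine: dark grip centroid & rod line
for n,c,r in (('top',t,(250,280,125,165)),('side',s,(420,465,230,265))):
    p=c['pixels'][r[0]:r[1],r[2]:r[3]].astype(int).max(2)
    v,u=np.nonzero(p<85); print(n,len(u)); 
    W=np.array([px2w(c,a+r[2],b+r[0],.010)[:2]*1000 for a,b in zip(u,v)])
    m=W.mean(0);U,S,V=np.linalg.svd(W-m);print(m,V[0],np.ptp((W-m)@V[0]))
E
```

```text
T end [434.8 436.3   8. ]
T mid [437.6 419.3   8. ]
T shoulder [441.8 398.4   8. ]
T rod [453.8 350.6   8. ]
S end [431.9 436.7   8. ]
S mid [436.3 421.8   8. ]
S sh [439.  402.9   8. ]
S tip [456.5 338.7   8. ]
top 71
[437.24723922 419.72247652] [-0.16601222  0.9861237 ] 41.260974241903156
side 182
[437.14895211 421.74514759] [-0.24469386  0.96960039] 37.23838199893906
```

```bash
python3 -m creep '{"translation":[[-8,25,0],[-16,50,0],[-24,75,0],[-32,100,0],[-40,125,0]],"yaw":[0.12,0.24,0.36,0.48,0.6],"gripper":[0,0,0,0,0]}'
python3 -m creep '{"translation":[[-8,25,0],[-16,50,0],[-24,75,0],[-32,100,0],[-40,125,0]],"yaw":[0.12,0.24,0.36,0.48,0.6],"gripper":[0,0,0,0,0]}'
python3 -m creep '{"translation":[[0,0,-10],[0,0,-20],[0,0,-40],[0,0,-60],[0,0,-80]],"yaw":[0.12,0.24,0.36,0.48,0.6],"gripper":[60,60,60,60,60]}'
python3 -m creep '{"translation":[[0,0,0],[0,0,0]],"yaw":[0.02,0.02],"gripper":[60,60]}'
```

```text
time_s: 34.83
ee_pos: [0.4761, 0.2969, 0.1708]
eef_rot: [-3.133, 0.018, 0.594]
force: [0.7, -0.7, -0.5]
grip_width: 0.0941
time_s: 35.25
ee_pos: [0.4352, 0.4229, 0.1693]
eef_rot: [-3.132, 0.019, 1.2]
force: [0.2, -0.8, 0.0]
grip_width: 0.0938
time_s: 35.67
ee_pos: [0.4348, 0.4225, 0.087]
eef_rot: [-3.131, 0.02, 1.806]
force: [0.4, 0.8, -0.8]
grip_width: 0.072
time_s: 35.83
ee_pos: [0.4338, 0.4216, 0.0841]
eef_rot: [-3.127, 0.022, 1.828]
force: [-0.0, -0.7, -0.1]
grip_width: 0.0719
```

```bash
python3 -m creep '{"translation":[[3,-1,-30],[3.5,-1,-60],[3.5,-1,-80],[3.5,-1,-85],[3.5,-1,-85]],"yaw":[-0.01,-0.01,-0.01,-0.01,-0.01],"gripper":[60,60,60,60,60]}' 30
python3 -m creep '{"translation":[[0,0,-1],[0,0,-1]],"yaw":[0,0],"gripper":[60,60]}' 30
python3 -c "
from h import *
s=snap('side');t=snap('top');print((w2px(s,np.array([[.4372,.4205,.006]])))-(190,350))"
```

```text
time_s: 36.25
ee_pos: [0.4368, 0.4201, -0.002]
eef_rot: [-3.125, 0.023, 1.817]
force: [0.1, 0.9, 0.6]
grip_width: 0.0719
time_s: 36.42
ee_pos: [0.4373, 0.4206, -0.0017]
eef_rot: [-3.126, 0.022, 1.816]
force: [0.3, 0.7, 0.0]
grip_width: 0.0717
[[54.96005194 95.68229242]]
```

```bash
python3 -m creep '{"translation":[[0,0,-3.5],[0,0,-3.5],[0,0,-3.5]],"yaw":[0,0,0],"gripper":[60,60,255]}' 30
python3 -m creep '{"translation":[[0,0,0],[0,0,0],[0,0,0],[0,0,0],[0,0,0]],"yaw":[0,0,0,0,0],"gripper":[255,255,255,255,255]}' 30
python3 -m creep '{"translation":[[0,0,0],[0,0,0],[0,0,0],[0,0,0],[0,0,0]],"yaw":[0,0,0,0,0],"gripper":[255,255,255,255,255]}' 30
```

```text
time_s: 36.77
ee_pos: [0.4373, 0.4207, -0.005]
eef_rot: [-3.127, 0.022, 1.816]
force: [0.9, -0.7, -0.8]
grip_width: 0.0679
time_s: 37.18
ee_pos: [0.4374, 0.4207, -0.005]
eef_rot: [-3.127, 0.022, 1.816]
force: [0.0, -0.5, 0.1]
grip_width: 0.0357
time_s: 37.6
ee_pos: [0.4374, 0.4206, -0.005]
eef_rot: [-3.127, 0.022, 1.816]
force: [-0.3, -0.1, -0.4]
grip_width: 0.0121
```

```bash
python3 -m creep '{"translation":[[0,0,15],[0,0,40],[5,-5,70],[35,-28,75],[65,-52,75]],"yaw":[0,0,-0.05,-0.12,-0.18],"gripper":[255,255,255,255,255]}' 40
python3 -m creep '{"translation":[[30,-25,0],[60,-50,0],[90,-74,0],[90,-74,0],[90,-74,0]],"yaw":[-0.08,-0.08,-0.08,-0.08,-0.08],"gripper":[255,255,255,255,255]}' 40
python3 -m creep '{"translation":[[0,0,-15],[0,0,-24],[0,0,-24],[0,0,-24]],"yaw":[0,0,0,0],"gripper":[255,255,255,255]}' 40
```

```text
time_s: 38.02
ee_pos: [0.5034, 0.3696, 0.073]
eef_rot: [-3.131, 0.02, 1.636]
force: [-0.1, 0.6, -0.3]
grip_width: 0.0115
time_s: 38.43
ee_pos: [0.5943, 0.2941, 0.0725]
eef_rot: [-3.13, 0.02, 1.553]
force: [-0.2, 0.5, -1.2]
grip_width: 0.0113
time_s: 38.77
ee_pos: [0.5933, 0.2948, 0.0481]
eef_rot: [-3.129, 0.02, 1.554]
force: [0.0, -0.6, -0.9]
grip_width: 0.0117
```

```bash
python3 -m creep '{"translation":[[-0.7,0,-2],[-0.7,0,-2]],"yaw":[0.003,0.003],"gripper":[255,255]}' 40
python3 - <<'E'
from h import *
s=snap('side')
e=ctrl.get_obs();p=e['ee_pos']*1000;th=e['eef_rot'][2]+np.pi
O=np.array([569.2,50.5]);a=-.014
R2=lambda a:np.array([[np.cos(a),-np.sin(a)],[np.sin(a),np.cos(a)]])
eye=np.r_[O+R2(a)@[20,144.5],57]
d=np.r_[np.cos(th),np.sin(th),0]
tip=np.r_[p[:2],p[2]+11]+88*d
q=w2px(s,np.array([eye,tip,tip-66*d])/1000);print(p,q)
u0,v0=int(q[:,0].min()-25),int(q[:,1].min()-25)
f=8
im=cv2.resize(cv2.cvtColor(s['pixels'],cv2.COLOR_RGB2BGR)[v0:v0+75,u0:u0+95],None,fx=f,fy=f,interpolation=cv2.INTER_CUBIC)
for k,c in zip(q,((0,0,255),(0,255,0),(255,0,255))): cv2.circle(im,tuple(int(x) for x in ((k-(u0,v0)+.5)*f)),3,c,1)
cv2.imwrite('pics/ins.png',im);print(u0,v0,p)
for dd in ((3,0,0),(0,0,3)): print(w2px(s,(eye+dd)/1000)[0]-q[0])
E
```

```text
time_s: 38.93
ee_pos: [0.5923, 0.2954, 0.0464]
eef_rot: [-3.129, 0.02, 1.558]
force: [0.3, -0.1, -0.1]
grip_width: 0.0117
[592.43647972 295.24457954  46.46306235] [[222.40805219 302.22157684]
 [219.29572266 306.49818112]
 [201.81649949 331.25504277]]
176 277 [592.43647972 295.24457954  46.46306235]
[-1.36504715 -0.40114748]
[-0.15430568 -1.05736355]
```

View pics/ins.png

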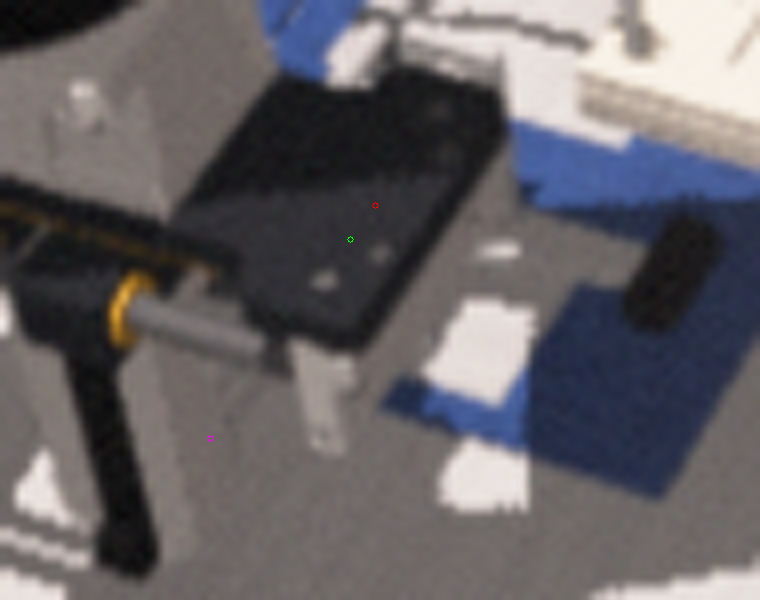

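The gripper body hides the eyelet (red marker at 375,205), so I'll insert slowly and watch the force.

```bash
python3 -m creep '{"translation":[[1,-4,0],[1,-8,0],[1,-13,0],[1,-18,0],[1,-18,0]],"yaw":[0,0,0,0,0],"gripper":[255,255,255,255,255]}' 40
python3 -m creep '{"translation":[[0,-3,0],[0,-6,0],[0,-6,0]],"yaw":[0,0,0],"gripper":[255,255,255]}' 40
```

```text
time_s: 39.4
ee_pos: [0.5936, 0.2761, 0.0466]
eef_rot: [-3.129, 0.02, 1.557]
force: [0.1, -0.2, 1.0]
grip_width: 0.0118
time_s: 39.65
ee_pos: [0.5937, 0.2695, 0.0466]
eef_rot: [-3.129, 0.021, 1.556]
force: [0.0, -0.2, -0.7]
grip_width: 0.0117
```

```bash
python3 -m creep '{"translation":[[-0.3,-4,0],[-0.4,-8,0],[-0.4,-12,0],[-0.4,-16,0],[-0.4,-16,0]],"yaw":[0.001,0.001,0.001,0.001,0.001],"gripper":[255,255,255,255,255]}' 40
python3 -m creep '{"translation":[[0,-4,0],[-0.1,-8,0],[-0.2,-12,0],[-0.2,-16,0],[-0.2,-16,0]],"yaw":[0,0,0,0,0],"gripper":[255,255,255,255,255]}' 40
```

```text
time_s: 40.07
ee_pos: [0.5934, 0.2526, 0.0466]
eef_rot: [-3.129, 0.021, 1.557]
force: [0.1, -0.1, 0.8]
grip_width: 0.0115
time_s: 40.48
ee_pos: [0.5933, 0.2358, 0.0466]
eef_rot: [-3.129, 0.021, 1.556]
force: [0.6, -0.3, -0.7]
grip_width: 0.0113
```

```bash
python3 -m creep '{"translation":[[0,-4,0],[-0.1,-8,0],[-0.2,-12,0],[-0.2,-15,0],[-0.2,-15,0]],"yaw":[0,0,0,0,0],"gripper":[255,255,255,255,255]}' 40
python3 -m creep '{"translation":[[0,-2,0],[0,-4,0],[0,-4,0]],"yaw":[0,0,0],"gripper":[255,255,255]}' 40
```

```text
time_s: 40.9
ee_pos: [0.5931, 0.2202, 0.0467]
eef_rot: [-3.129, 0.021, 1.556]
force: [-0.6, -0.0, 0.1]
grip_width: 0.0114
time_s: 41.15
ee_pos: [0.5931, 0.2162, 0.0467]
eef_rot: [-3.129, 0.02, 1.556]
force: [-0.1, 1.1, -0.2]
grip_width: 0.0115
```

```bash
python3 -m creep '{"translation":[[0,-2,0],[0,-4,0],[0,-4,0]],"yaw":[0,0,0],"gripper":[255,255,255]}' 40
```

```text
time_s: 41.4
ee_pos: [0.5931, 0.2156, 0.047]
eef_rot: [-3.13, 0.015, 1.556]
force: [0.8, 23.3, -3.8]
grip_width: 0.0117
```

```bash
python3 -m creep '{"translation":[[0,1,0],[0,1,0],[0,1,0],[0,1,0],[0,1,0]],"yaw":[0,0,0,0,0],"gripper":[220,190,160,130,130]}' 40
python3 -m creep '{"translation":[[0,0,0],[0,0,0],[0,0,30],[0,0,65],[0,0,100]],"yaw":[0,0,0,0,0],"gripper":[130,130,130,130,130]}'
python3 -m creep '{"translation":[[-20,30,20],[-40,60,40],[-60,90,40],[-80,100,40],[-80,100,40]],"yaw":[0,0,0,0,0],"gripper":[130,130,130,130,130]}'
python3 - <<'E'
from h import *
s=snap('side');t=snap('top')
O=np.array([569.9,50.5]);a=-.014
def cloud(c,r):
    P=[]
    for v in range(r[0],r[1]):
        for u in range(r[2],r[3]):
            if c['depth'][v,u]>0: P.append(np.r_[u,v,(c['R'].T@(ray(c,u,v)*c['depth'][v,u]-c['t']))*1000,c['pixels'][v,u]])
    P=np.array(P);x,y=P[:,2]-O[0],P[:,3]-O[1]
    P[:,2]=x*np.cos(a)+y*np.sin(a);P[:,3]=-x*np.sin(a)+y*np.cos(a);return P
for n,c,r in (('side',s,(225,345,150,330)),('top',t,(150,250,215,345))):
    P=cloud(c,r)
    g=P[(abs(P[:,2]-20)<15)&(P[:,3]>146)&(P[:,3]<200)&(P[:,4]>35)&(P[:,4]<80)]
    if len(g): print(n,'pin outside part',len(g),'x',np.percentile(g[:,2],[5,50,95]).round(1),'y',np.percentile(g[:,3],[2,50,98]).round(1),'z',np.percentile(g[:,4],[5,50,95]).round(1), 'dark y',np.percentile(g[g[:,5]<85][:,3],[2,98]).round(1) if (g[:,5]<85).any() else None)
    b=P[(abs(P[:,2]+50)<25)&(abs(P[:,3]-120)<25)&(P[:,4]>20)&(P[:,5]<85)]
    if len(b): print(n,'lever bar',len(b),np.median(b[:,2:5],0).round(1))
    k=P[(P[:,2]>-45)&(P[:,2]<-15)&(abs(P[:,3])<45)]
    if len(k): print(n,'stack z',np.percentile(k[:,4],[5,50,95]).round(1))
E
```

```text
time_s: 41.82
ee_pos: [0.5931, 0.2162, 0.047]
eef_rot: [-3.13, 0.015, 1.556]
force: [0.2, -0.3, -1.3]
grip_width: 0.0363
time_s: 42.23
ee_pos: [0.5927, 0.2159, 0.1478]
eef_rot: [-3.129, 0.016, 1.556]
force: [0.2, -0.6, -0.2]
grip_width: 0.0462
time_s: 42.65
ee_pos: [0.5099, 0.3184, 0.1883]
eef_rot: [-3.129, 0.015, 1.559]
force: [-0.1, -0.2, 0.1]
grip_width: 0.046
side pin outside part 176 x [11.9 17.9 26.7] y [146.2 164.7 184.3] z [48.9 58.8 62.3] dark y [149.6 184.3]
side lever bar 126 [-50.9 125.1  39.9]
side stack z [19.5 21.9 24.1]
top pin outside part 101 x [14.5 20.1 27.3] y [146.3 162.8 181. ] z [51.5 60.2 63.6] dark y [150.8 181. ]
top lever bar 99 [-49.2 117.8  41.2]
top stack z [18.6 22.9 27. ]
```

The depth readings agree from both cameras:
- The pin's grip ends at file y≈183, so its shoulder is at about 145, up against the plate.
- The lever bar is in its shut position.
- The stack top is at 22 mm.

The robot is clear of everything, so I'm handing in.

```bash
python3 -c "
from h import *
print(ctrl.hand_in(), ctrl.get_obs()['time_s'])"
```

```text
the job is handed in; nothing more can be done
the job is handed in; nothing more can be done
```

The file is filed, closed and locked, and I handed the job in; no verdict was reported. I opened the lever, threaded all three white cards present flat onto both posts, pressed the lever shut and pushed the pin in. The shoulder met the outer plate with about 23 N. This took about 43 s of the 210 s.

**Last checks, by depth from both cameras:**
- **Cards:** the stack top was at 22 mm, as expected for three cards on the board.
- **Lever:** the bar was in its shut position.
- **Pin:** the grip ended at file y≈181–184, which puts the shoulder at about 143–146 (the plate face is at 144.5). Its centre was at x≈18–20 and z≈56.
- **Robot:** clear of everything.
- **Oil bottle and jar:** the arm was not planned near either; I did not measure them again at the end.

**What failed or disagreed:**
- **First two lever pinches:** both missed. The tool sat about 25 mm higher than its reading implied (a touch on the board gave 25, the camera about 30); I corrected for that afterwards.
- **Cameras:** the two differed by up to about 4 mm in y, so I used values between them.
- **Pin insertion:** the gripper hid the eyelet during the approach, so I went by force instead of sight; none appeared until the shoulder made contact.

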